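Change over the batch on a barber's steriliser

TASK

Change the batch on the barber's steriliser: first take all the finished flat blade cases off its top and stack them flat into one square pile, centred on the outline on the black rubber tray and lying the same way round as it. Then turn the steel cup of cutter heads upside down low over the middle of the cleared steriliser top, lowering its mouth right down onto the top or the heads, lift it straight up so that all six heads stay in a heap in the middle, and put the empty cup back upright on the middle of its stand. Last, press the timer knob down and, holding it down, turn it clockwise to its stop, then let it spring back up; the pile, the heap and the cup must be in place at the end, and do not disturb the loose tin and jar at the sides.

Things in the scene. Friction and masses are not known exactly. Their poses are not given: they have to be found in the camera images.
- bed_mid (a point): centre of the flat dark grey top of the white steriliser unit, a fixed box 280 (x) x 300 (y) x 65 mm high, with a thin white circle of 76 mm diameter drawn round this point; the top is 65 mm above the counter; z up
- tray_mid (a point): centre of the top face of the black rubber tray, a fixed flat mat 130 (x) x 110 (y) x 8 mm on the counter with a white outline 70 x 50 mm at its centre, long side along x; its top is 8 mm above the counter; z up. It is left or right of the steriliser; a blue carton 85 x 85 x 55 mm high stands on the other side
- case1_mid (a point): flat closed aluminium blade case, 64 (its x) x 44 (its y) x 18 mm (its z) and 90 g; this point is its centre, half-way up. It starts lying flat on the steriliser's top, its long side within 0.25 rad of the top's x axis. Between two and four of the four cases are present.
- case2_mid (a point): flat closed aluminium blade case, 64 (its x) x 44 (its y) x 18 mm (its z) and 90 g; this point is its centre, half-way up. It starts lying flat on the steriliser's top, its long side within 0.25 rad of the top's x axis. Between two and four of the four cases are present.
- case3_mid (a point): flat closed aluminium blade case, 64 (its x) x 44 (its y) x 18 mm (its z) and 90 g; this point is its centre, half-way up. It starts lying flat on the steriliser's top, its long side within 0.25 rad of the top's x axis. Between two and four of the four cases are present.
- case4_mid (a point): flat closed aluminium blade case, 64 (its x) x 44 (its y) x 18 mm (its z) and 90 g; this point is its centre, half-way up. It starts lying flat on the steriliser's top, its long side within 0.25 rad of the top's x axis. Between two and four of the four cases are present.
- cup_mid (a point): centre (half-way up, on the axis) of the round straight-sided steel cup, outside diameter 60, height 100, wall 3, floor 5 mm, 120 g; z points to its open mouth. It starts upright on its stand with six cutter heads inside; it can be gripped across the diameter by a hand held level, pointing in from any free side (for instance from the outer side of the table), about 38 mm above its floor, so that rolling the hand half a turn inverts it
- cup_rim (a point): centre of the cup's mouth, 50 mm from cup_mid along the cup's axis
- stand_mid (a point): centre of the round white top of the cup's fixed stand, diameter 96 mm, on a slim stem, 70 mm above the counter. It is on one side of the steriliser, towards the robot; the timer is on the other side
- head1_mid (a point): small brass-coloured trimmer cutter head, 22 x 16 x 10 mm block, 16 g, starting loose in the cup; this point is its centre
- head2_mid (a point): small brass-coloured trimmer cutter head, 22 x 16 x 10 mm block, 16 g, starting loose in the cup; this point is its centre
- head3_mid (a point): small brass-coloured trimmer cutter head, 22 x 16 x 10 mm block, 16 g, starting loose in the cup; this point is its centre
- head4_mid (a point): small brass-coloured trimmer cutter head, 22 x 16 x 10 mm block, 16 g, starting loose in the cup; this point is its centre
- head5_mid (a point): small brass-coloured trimmer cutter head, 22 x 16 x 10 mm block, 16 g, starting loose in the cup; this point is its centre
- head6_mid (a point): small brass-coloured trimmer cutter head, 22 x 16 x 10 mm block, 16 g, starting loose in the cup; this point is its centre
- timer_grip (a point): centre of the bar grip of the grey timer knob, on its vertical axis: the bar is 46 mm long (along this point's x, which turns with the knob), 14 mm thick (y) and 24 mm high, standing on a flange disc of 60 mm diameter whose upper face lies 12 mm below this point; the knob moves down 8 mm when pressed. It is on top of a fixed white pod 100 x 100 x 70 mm high; this point is 100 mm above the counter when the knob is up
- timer_press (a joint): how far the timer knob is pressed down against its spring, 0 (up) to 0.008 m (fully down); needs 2 N to start and about 8 N fully down
- timer (a joint): turn of the timer knob in rad, growing clockwise seen from above, from 0 to its stop at 1.3; stays where it is left; starts between 0 and 0.2. It must be fully pressed first and kept pressed while it is turned
- tin: loose round steel tin, 60 mm diameter, 35 mm high, at one side beyond the cup stand or the timer (a bystander); origin at its underside
- jar: loose round white jar with black lid, 52 mm diameter, 55 mm high, at the other side (a bystander); origin at its underside
- cup: the same cup; origin at the centre of its underside (outside of its floor)

How it is judged (in metres and radians):
On the way, in this order (a step that is already met when the one before it is completed fails the run):
1. all blade cases present lie in one square pile on the tray (horizontal distance between each of case1_mid, case2_mid, case3_mid, case4_mid and tray_mid below 0.01 m and angle between the x axis of each of case1_mid, case2_mid, case3_mid, case4_mid and the x axis of tray_mid, either way round below 0.15 rad and angle between the z axis of each of case1_mid, case2_mid, case3_mid, case4_mid and the z axis of tray_mid, either way round below 0.08 rad and z of each of case1_mid, case2_mid, case3_mid, case4_mid in the frame of tray_mid below 0.075 m), for 0.2 s.
2. the cup is upside down over the middle of the steriliser top, its mouth within 30 mm of it (angle between cup_mid's own z axis and vertical above 2.8 rad and horizontal distance between cup_mid and bed_mid below 0.05 m and z of cup_rim in the frame of bed_mid below 0.03 m), for 0.2 s.
3. the six heads lie in a heap on the middle of the top and the cup stands upright on its stand (horizontal distance between each of head1_mid, head2_mid, head3_mid, head4_mid, head5_mid, head6_mid and bed_mid below 0.08 m and z of head1_mid in the frame of bed_mid between 0 and 0.05 m and z of head2_mid in the frame of bed_mid between 0 and 0.05 m and z of head3_mid in the frame of bed_mid between 0 and 0.05 m and z of head4_mid in the frame of bed_mid between 0 and 0.05 m and z of head5_mid in the frame of bed_mid between 0 and 0.05 m and z of head6_mid in the frame of bed_mid between 0 and 0.05 m and angle between cup_mid's own z axis and vertical below 0.08 rad and horizontal distance between cup_mid and stand_mid below 0.025 m and z of cup_mid in the frame of stand_mid below 0.055 m), for 0.3 s.
4. the timer knob is pressed down, not yet turned (value of joint timer_press above 0.005 m and value of joint timer below 0.5 rad), for 0.1 s.
5. the timer is turned to its stop while it is held down (value of joint timer_press above 0.003 m and value of joint timer above 1.15 rad), for 0.1 s.
At the end, for the whole second after the job is handed in: Every case present lies flat on the pile within 10 mm and 0.15 rad of the tray's centre and long side; all six cutter heads lie on the steriliser top within 80 mm of its centre; the cup stands upright within 25 mm of the middle of its stand; the timer is turned past 1.15 rad and is up again (all of step 1 and all of step 3 and value of joint timer above 1.15 rad and value of joint timer_press below 0.0015 m and linear speed of cup below 0.01 m/s); the robot touches nothing.
It fails at once if the loose tin or jar is moved more than 30 mm (distance of any of tin, jar from where it was at the start of the episode above 0.03 m).
It fails at once if the cup is tipped past level, its mouth more than 120 mm above the steriliser top, with heads still in it (angle between cup_mid's own z axis and vertical above 1.8 rad and z of cup_rim in the frame of bed_mid above 0.12 m and distance between any of head1_mid, head2_mid, head3_mid, head4_mid, head5_mid, head6_mid and cup_mid below 0.055 m).
Of case1, case2, case3, case4 only 2 to 4 are there at a start; the rules pass over those that are not, and their reading is None.
At some moment in a run one of case1, case2, case3, case4 may be knocked a few centimetres aside while the robot is not near it.
It also fails if it takes over 210 s, if anything falls off the work surface, if the arm or the gripper's body presses on something with over 40 N, if the wrist force passes 120 N, or if a joint passes its speed limit or range.

ROBOT

A 7-joint arm with a two-finger parallel gripper is mounted at the origin on the work surface. World frame = base frame: x ahead of the robot, y to its left, z up, the work surface at z = 0. Lengths are in mm, angles in rad, forces in N, time in s.
With the tool pointing down it reaches from about 400 to 850 mm from the base axis. Payload 4.5 kg.
Tool frame: the origin (TCP) lies at the very end of the fingers, on their centre line; the grasp point (between the pads) lies 19 mm behind it; z points along the fingers, y is the line along which they close (so a half turn about z gives the same grasp; the last joint's range is limited). The gripper opens to 88 mm and grips with 3 to 60 N. Pads are 18 mm wide; open, the fingers measure 123 mm over their backs; the gripper's body (75 mm by 187 mm) begins 45 mm behind the grasp point.
Start: joints at [-1.266, 0.689, -0.195, 1.565, 0.157, 0.902, -0.215], TCP at [167.169, 602.255, 206.443] pointing down, gripper open.
Joint ranges: [-3.01, 3.01], [-0.46, 2.08], [-1.47, 1.51], [0.13, 2.56], [-1, 4.14], [0.04, 2.09], [-2.66, 2.66]. Speed limits (rad/s): [2.57, 2.57, 3.14, 3.14, 3.14, 3.14, 3.14].

INTERFACE

Orientations are given as [roll, pitch, yaw] about the fixed x, y, z axes, in that order (R = Rz(yaw) Ry(pitch) Rx(roll)).
In Python, from workcell import bot gives the robot as it stands.
- The arm moves only by the shell command python3 -m inch 'ROWS' [OPENING] [FORCE]. ROWS is JSON, a list of rows, each an object with "linear": the shift along the world's x, y, z in cm, a list of three; "turn": the turn, a rotation vector about the world's x, y, z in rad, a list of three. In form: [{"linear": [x, y, z], "turn": [wx, wy, wz]}, ...]. A call has 1 to 8 rows; each row is the pose to reach, as a shift and turn from the pose commanded when the call began; what a row does not reach only later rows make up. A row lasts 1/10 s, in which the tool goes at most 50 mm and 8.59 degrees, less where a joint would pass 70% of its speed; a pose out of reach is approached as far as the arm can. A call with a gripper value outside its range is refused whole. OPENING is the closure, from -1 (fully open) to 1 (shut), set as the call begins (- or left out, the last holds). The fingers move at their own pace and stop on an object; FORCE is the grip in N (left out, the last holds). Time passes only in rows, so rows that repeat a pose let the fingers close. It gives the time, the measured TCP pose, the force, the opening and the grip force at its end, in the units of the state.
- bot.get_state(): the state, without advancing time (a new reading comes with each control period).
- bot.get_image(name): name is "side" or "top"; returns the picture (384x512x3 uint8, blue, green, red); there is no depth.
- bot.calibration(name): a dict with "camera_matrix" (3x3 intrinsics, pixels), "origin" and "rotation" of the camera in the world. Camera axes: x right, y up, looking along -z (the intrinsics and any distortion apply to the point x, -y, -z); pixel columns grow to the right and rows downward; lengths in mm; the calibration is good to about 2 mm. A picture is of the moment at which its call begins. calibration takes no time and is no camera call.
- bot.sign_off(): hands the job in; it is judged then, once.
The state is a dict: "t": time; "joint_positions": joint angles; "qd": joint speeds; "effort": joint torques, N m; "eef_pos": TCP position; "eef_rot": TCP orientation; "contact_force": force on the tool from outside, world axes, zero at the start; "ft_torque": the same for the moment, N m; "opening": opening from 0.0 (shut) to 1.0 (fully open); "grip_force": force on a finger pad.
Only numpy, scipy, OpenCV 4.12 (cv2) and the standard library are available. Lean on these libraries where they do the work, as an engineer would, in place of code of your own. Each camera call takes 0.05 s, during which the arm holds its last target. There are 200 camera calls.

## Working session

There is one attempt and no reset: what is moved stays moved. The work goes in short steps, Python scripts to look and compute and a shell command to move; the robot and the scene stay as the last step left them, time stands still between calls to the robot, and variables do not carry over. Pictures are saved under pics/ and viewed, at most 14 in all, crops included, and the job is handed in when it is done.

```bash
mkdir -p pics; ls
python3 - <<'E'
from workcell import bot
import cv2
for n in("top","side"):
    cv2.imwrite(f"pics/{n}0.png",bot.get_image(n)); c=bot.calibration(n); print(n,c)
s=bot.get_state(); print({k:s[k] for k in("t","eef_pos","eef_rot","opening","contact_force")})
E
```

```text
pics
top {'camera_matrix': array([[382.36800774,   0.        , 254.5371905 ],
       [  0.        , 382.36800774, 185.67941761],
       [  0.        ,   0.        ,   1.        ]]), 'origin': array([ 355.73665785,  -11.74673106, 1185.48156657]), 'rotation': array([ 0.1671232 ,  0.01152951, -1.55670651])}
side {'camera_matrix': array([[357.62195819,   0.        , 249.38845228],
       [  0.        , 357.62195819, 190.12490908],
       [  0.        ,   0.        ,   1.        ]]), 'origin': array([  343.26425211, -1009.42658496,   708.48886985]), 'rotation': array([ 1.04995966,  0.01701246, -0.2208654 ])}
{'t': 0.1, 'eef_pos': array([167.0497413 , 601.62939626, 205.69035035]), 'eef_rot': array([-3.13994554e+00,  1.09276993e-04,  2.87091111e+00]), 'opening': 1.0040911247508932, 'contact_force': array([-0.85783502, -0.88332658,  0.89628625])}
```

View pics/top0.png

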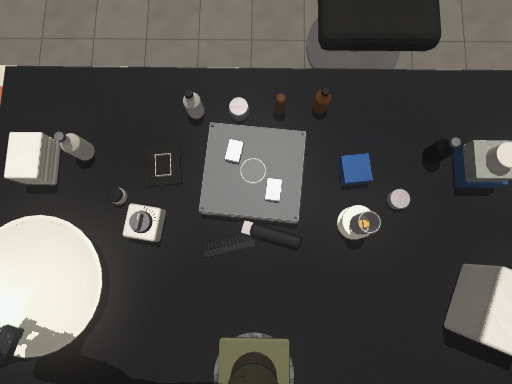

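View pics/side0.png

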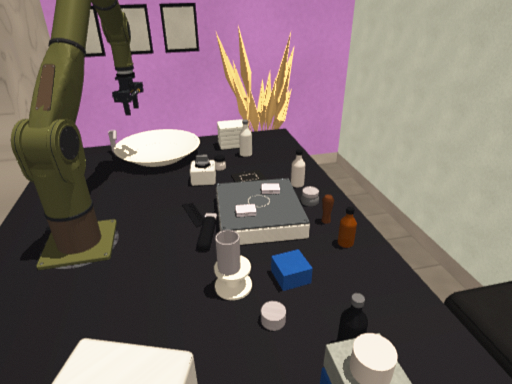

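The top view shows two cases on the steriliser at about (234,151) and (274,190), with the circle at (253,171). The tray is at (163,165), the timer at (143,222) with the jar beyond it at (119,197). The cup is on its stand at about (358,222), with the tin at (399,199). The side view agrees.

```bash
cat > h.py <<'E'
from workcell import bot
import cv2, numpy as np
from scipy.spatial.transform import Rotation as R
def cam(n):
    c=bot.calibration(n); return np.array(c["camera_matrix"]),np.array(c["origin"]),R.from_euler("xyz",c["rotation"]).as_matrix()
def plane(n,px,z):
    K,o,M=cam(n); px=np.atleast_2d(px).astype(float)
    d=np.c_[(px[:,0]-K[0,2])/K[0,0],-(px[:,1]-K[1,2])/K[1,1],-np.ones(len(px))]@M.T
    return o+d*((z-o[2])/d[:,2])[:,None]
def proj(n,P):
    K,o,M=cam(n); q=(np.atleast_2d(P)-o)@M
    return np.c_[K[0,2]+K[0,0]*q[:,0]/-q[:,2],K[1,2]+K[1,1]*q[:,1]/q[:,2]]
def blobs(m,amin=20):
    return [c for c in cv2.findContours(m.astype(np.uint8)*255,cv2.RETR_EXTERNAL,cv2.CHAIN_APPROX_NONE)[0] if cv2.contourArea(c)>amin]
def rect(n,c,z):
    p=plane(n,c.reshape(-1,2),z)[:,:2].astype(np.float32)
    (x,y),(w,h),a=cv2.minAreaRect(p)
    if h>w: w,h,a=h,w,a+90
    return np.round([x,y,w,h,(a+90)%180-90],1)
E
python3 - <<'E'
from h import *
im=cv2.imread("pics/top0.png"); g=im.min(2)
print("bases", proj("top",[[0,0,0]]),)
def win(m,x0,y0,x1,y1):
    o=np.zeros_like(m); o[y0:y1,x0:x1]=m[y0:y1,x0:x1]; return o
for c in blobs(win(g>150,205,130,300,215)): print("bright on bed z83",rect("top",c,83),cv2.contourArea(c))
for c in blobs(win(g>45,195,118,312,226),2000): print("bed z65",rect("top",c,65))
for c in blobs(win(g>80,148,148,178,182),10): print("outline z8",rect("top",c,8))
for c in blobs(win(g>130,118,200,170,246),100): print("pod z70",rect("top",c,70))
for c in blobs(win(im.max(2)>130,330,200,384,244),100): print("stand z70",rect("top",c,70))
hs=cv2.cvtColor(im,cv2.COLOR_BGR2HSV)
for c in blobs(win((hs[...,0]>100)&(hs[...,0]<130)&(hs[...,1]>150),335,145,380,195),100): print("carton z55",rect("top",c,55))
a=cv2.resize(im[195:250,110:170],None,fx=6,fy=6,interpolation=cv2.INTER_CUBIC)
b=cv2.resize(im[195:250,330:415],None,fx=5,fy=6,interpolation=cv2.INTER_CUBIC)
cv2.imwrite("pics/c1.png",np.hstack([a,b]))
for n,p,z in(("jar",(119,196),55),("tin",(400,199),35)): print(n,plane("top",p,z))
E
```

```text
bases [[253.47310212 374.39480161]]
bright on bed z83 [532.9 -51.7  63.5  45.2  -6.5] 287.0
bright on bed z83 [587.   10.3  75.2  73.7   0.6] 491.5
bright on bed z83 [648.3  66.2  63.9  44.9 -12.2] 273.0
bed z65 [594.    8.9 346.  325.7  89.4]
outline z8 [619.4 296.6  73.9  51.4   6.2]
pod z70 [433.5 333.1  97.3  96.7  81.5]
stand z70 [ 444.5 -297.   119.7   96.6  -64.3]
carton z55 [ 605.8 -301.8   82.6   82.2  -83.3]
jar [[509.95369571 409.77183888  55.        ]]
tin [[ 514.16451589 -435.67133727   35.        ]]
```

View pics/c1.png

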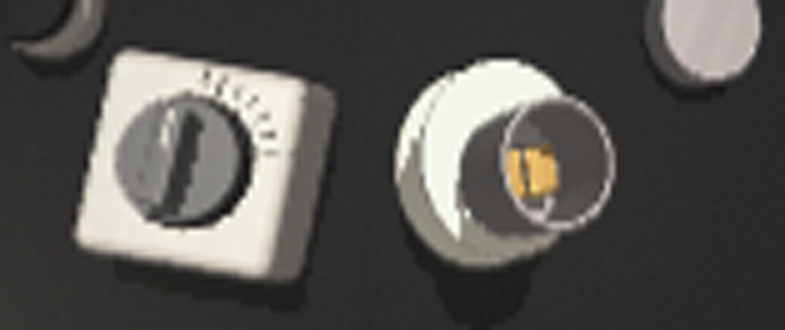

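```bash
python3 -m inch '[{"linear":[3,-3.3,0],"turn":[0,0,0.01]},{"linear":[6,-6.7,0],"turn":[0,0,0.02]},{"linear":[9,-10,0],"turn":[0,0,0.03]},{"linear":[12,-13.4,0],"turn":[0,0,0.04]},{"linear":[15,-16.7,0],"turn":[0,0,0.05]},{"linear":[18,-20,0],"turn":[0,0,0.06]},{"linear":[21,-23.4,0],"turn":[0,0,0.06]},{"linear":[24,-26.7,0],"turn":[0,0,0.06]}]' -1 20
python3 -m inch '[{"linear":[3,-3.3,0],"turn":[0,0,0]},{"linear":[6,-6.7,0],"turn":[0,0,0]},{"linear":[9,-10,0],"turn":[0,0,0]},{"linear":[12,-13.4,0],"turn":[0,0,0]},{"linear":[15,-16.7,0],"turn":[0,0,0]},{"linear":[18,-20,0],"turn":[0,0,0]},{"linear":[21,-23.4,0],"turn":[0,0,0]},{"linear":[24,-26.7,0],"turn":[0,0,0]}]'
python3 - <<'E'
from h import *
s=bot.get_state(); print(s["t"],s["eef_pos"],s["eef_rot"],s["joint_positions"])
im=bot.get_image("side"); cv2.imwrite("pics/side1.png",im)
cv2.imwrite("pics/c2.png",cv2.resize(im[120:260,180:320],None,fx=4,fy=4,interpolation=cv2.INTER_CUBIC))
m=im.min(2)>165; m[:175]=0;m[222:]=0;m[:,:215]=0;m[:,305:]=0
for c in blobs(m,15): print(cv2.boundingRect(c),rect("side",c,83))
print(proj("side",[[648.3,66.2,83],[532.9,-51.7,83]]))
E
```

```text
t: 0.9
eef_pos: [408.0, 333.5, 206.2]
eef_rot: [-3.141, -0.0, 2.931]
contact_force: [0.7, 0.9, -0.2]
opening: 1.005
grip_force: 0.0
t: 1.7
eef_pos: [647.9, 66.3, 206.1]
eef_rot: [-3.141, -0.001, 2.93]
contact_force: [1.5, 1.2, -0.0]
opening: 0.998
grip_force: 0.0
1.7 [647.8681927   66.34151892 206.06414165] [-3.14128862e+00 -8.31134784e-04  2.93045359e+00] [-0.023405    0.73311784 -0.28393194  1.47542526  0.22968302  0.96671536
  0.99051193]
(236, 204, 20, 9) [534.1 -53.2  61.4  47.8 -10.8]
(262, 183, 18, 8) [650.6  64.   60.5  51.2 -14.4]
[[269.69286883 186.2295202 ]
 [245.02172464 207.7810655 ]]
```

View pics/c2.png

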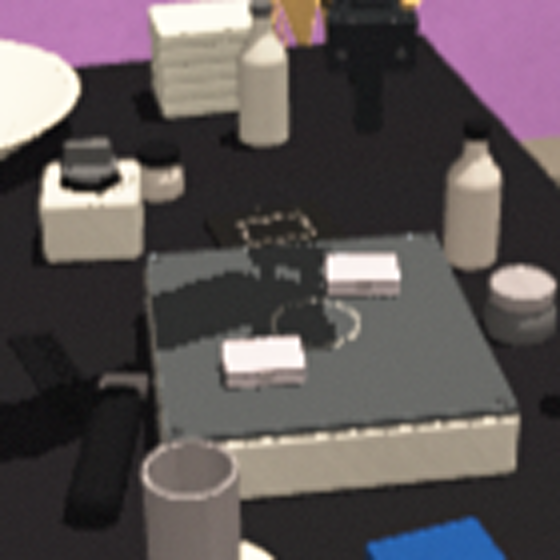

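Single-height cases, with both views agreeing within 2–3 mm. Descending onto case B.

```bash
python3 -m inch '[{"linear":[0.1,0,-4],"turn":[0,0,0]},{"linear":[0.1,0,-8],"turn":[0,0,0]},{"linear":[0.1,0,-11],"turn":[0,0,0]},{"linear":[0.1,0,-13],"turn":[0,0,0]},{"linear":[0.1,0,-13.8],"turn":[0,0,0]},{"linear":[0.1,0,-13.8],"turn":[0,0,0]}]'
python3 -m inch '[{"linear":[0,0,0],"turn":[0,0,0]},{"linear":[0,0,0],"turn":[0,0,0]},{"linear":[0,0,0],"turn":[0,0,0]},{"linear":[0,0,0],"turn":[0,0,0]},{"linear":[0,0,0],"turn":[0,0,0]},{"linear":[0,0,0],"turn":[0,0,0]},{"linear":[0,0,0],"turn":[0,0,0]},{"linear":[0,0,0],"turn":[0,0,0]}]' 1 20
python3 -m inch '[{"linear":[0,0,1],"turn":[0,0,0]},{"linear":[0,0,4],"turn":[0,0,0]},{"linear":[0,0,8],"turn":[0,0,0]}]'
```

```text
t: 2.35
eef_pos: [647.2, 68.3, 67.3]
eef_rot: [-3.141, -0.002, 2.931]
contact_force: [-0.1, -0.5, -0.1]
opening: 1.002
grip_force: 0.0
t: 3.15
eef_pos: [648.1, 68.3, 68.4]
eef_rot: [3.142, -0.0, 2.931]
contact_force: [-0.3, 0.3, -0.1]
opening: 0.301
grip_force: 0.0
t: 3.45
eef_pos: [646.7, 68.0, 148.2]
eef_rot: [-3.14, -0.004, 2.931]
contact_force: [0.4, -0.2, -0.2]
opening: 0.026
grip_force: 0.0
```

Run:
```python
from h import *
t=bot.get_image("top"); im=bot.get_image("side")
print(bot.get_state()["grip_force"],bot.get_state()["opening"])
cv2.imwrite("pics/c3.png",np.hstack([cv2.resize(t[110:230,190:320],(400,370)),cv2.resize(im[120:260,180:320],(400,370))]))
```

```text
0.0 0.003676049548460212
```

View pics/c3.png

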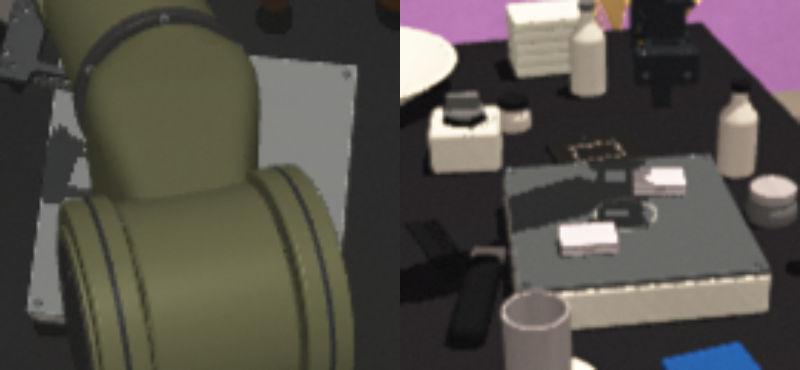

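Run:
```python
from h import *
s=bot.get_state(); print(s["eef_pos"], proj("side",[s["eef_pos"]]))
im=bot.get_image("side")
m=im.min(2)>165; m[:175]=0;m[222:]=0;m[:,:215]=0;m[:,305:]=0
for c in blobs(m,15): print(cv2.boundingRect(c),rect("side",c,83))
g=im[140:175,255:290].max(2); print(g[::2,::2])
```

```text
[652.32129148  69.31264497 154.68788345] [[270.7988126  167.72067064]]
(236, 204, 20, 9) [534.3 -53.   61.7  48.4 -10.8]
(267, 183, 13, 7) [660.   65.3  44.1  42.8  75.6]
[[38 37 37 31 46 55 50 53 49 49 48 43 46 45 44 37 39 38]
 [38 38 37 33 30 29 28 31 25 27 28 27 28 27 29 37 39 37]
 [38 37 39 35 28 27 28 27 24 26 27 26 28 27 29 38 36 36]
 [38 38 37 38 26 27 25 27 24 28 27 28 25 27 28 37 37 39]
 [37 38 39 37 26 46 30 25 27 25 27 26 39 46 28 38 38 40]
 [38 36 36 38 29 33 25 27 27 24 27 26 29 29 27 36 37 42]
 [41 38 39 38 26 29 27 26 27 25 28 31 28 30 31 37 40 38]
 [38 41 40 39 36 38 37 26 25 24 34 38 39 40 41 39 39 38]
 [41 40 40 36 40 39 40 25 27 25 34 39 40 38 39 40 38 40]
 [39 39 40 40 37 39 38 24 26 25 38 38 38 39 37 38 40 39]
 [40 38 40 40 40 39 38 27 28 29 39 39 38 38 39 40 39 38]
 [40 40 38 39 40 37 37 39 39 39 39 37 39 39 40 39 38 38]
 [39 40 39 39 39 41 40 40 38 38 40 39 40 39 38 39 39 39]
 [39 39 37 35 38 40 39 39 39 39 38 40 39 39 41 40 40 37]
 [41 38 41 39 38 39 40 41 38 38 40 38 41 37 37 41 41 38]
 [40 38 40 39 40 41 39 40 40 40 37 39 39 39 39 40 40 36]
 [43 38 39 40 39 40 38 39 39 39 40 38 41 40 39 38 40 37]
 [98 46 41 41 37 39 39 39 41 38 41 40 39 40 39 41 41 38]]
```

```bash
python3 -m inch '[{"linear":[0,0,0],"turn":[0,0,0]},{"linear":[0,0,0],"turn":[0,0,0]},{"linear":[0,0,0],"turn":[0,0,0]},{"linear":[0,0,0],"turn":[0,0,0]},{"linear":[0,0,0],"turn":[0,0,0]},{"linear":[0,0,0],"turn":[0,0,0]},{"linear":[0,0,0],"turn":[0,0,0]},{"linear":[0,0,0],"turn":[0,0,0]}]' -1
python3 - <<'E'
from h import *
im=bot.get_image("side"); s=bot.get_state(); print(s["eef_pos"], s["eef_rot"],proj("side",[s["eef_pos"]]), s["opening"])
cv2.imwrite("pics/c4.png",cv2.resize(im[120:200,225:325],None,fx=6,fy=6,interpolation=cv2.INTER_CUBIC))
E
```

```text
t: 4.4
eef_pos: [648.2, 68.3, 148.4]
eef_rot: [3.141, -0.0, 2.931]
contact_force: [-0.5, 0.1, 0.3]
opening: 0.707
grip_force: 0.0
[648.18415132  68.25173377 148.46419878] [3.14148623e+00 3.73904411e-05 2.93078320e+00] [[269.71451337 169.58607207]] 0.7537839966915595
```

View pics/c4.png

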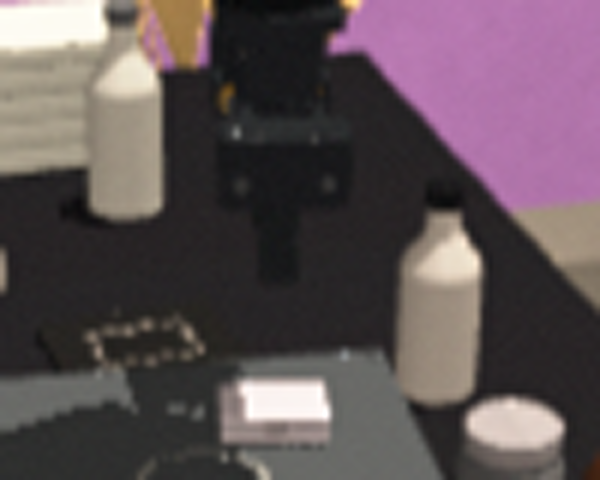

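The tip appears about 6–7 px higher in the side view than the TCP reading predicts (roughly 20 mm). That fits the fingers closing just above the case. I'll go down again in small steps, watching the force.

```bash
python3 -m inch '[{"linear":[0,-0.2,-4],"turn":[0,0,0]},{"linear":[0,-0.2,-8],"turn":[0,0,0]},{"linear":[0,-0.2,-8.5],"turn":[0,0,0]},{"linear":[0,-0.2,-9],"turn":[0,0,0]},{"linear":[0,-0.2,-9.3],"turn":[0,0,0]},{"linear":[0,-0.2,-9.3],"turn":[0,0,0]},{"linear":[0,-0.2,-9.3],"turn":[0,0,0]},{"linear":[0,-0.2,-9.3],"turn":[0,0,0]}]' -1
python3 - <<'E'
from h import *
im=bot.get_image("side"); s=bot.get_state(); print(s["eef_pos"], proj("side",[s["eef_pos"]]), s["opening"],s["contact_force"])
cv2.imwrite("pics/c5.png",cv2.resize(im[120:220,225:325],None,fx=6,fy=6,interpolation=cv2.INTER_CUBIC))
E
```

```text
t: 5.25
eef_pos: [648.9, 66.3, 56.6]
eef_rot: [3.141, 0.002, 2.931]
contact_force: [0.8, 0.6, -0.0]
opening: 0.999
grip_force: 0.0
[648.75356971  66.33409482  56.35440192] [[269.72125174 192.63108521]] 1.0013098248445433 [0.78832657 0.22873581 0.35691517]
```

View pics/c5.png

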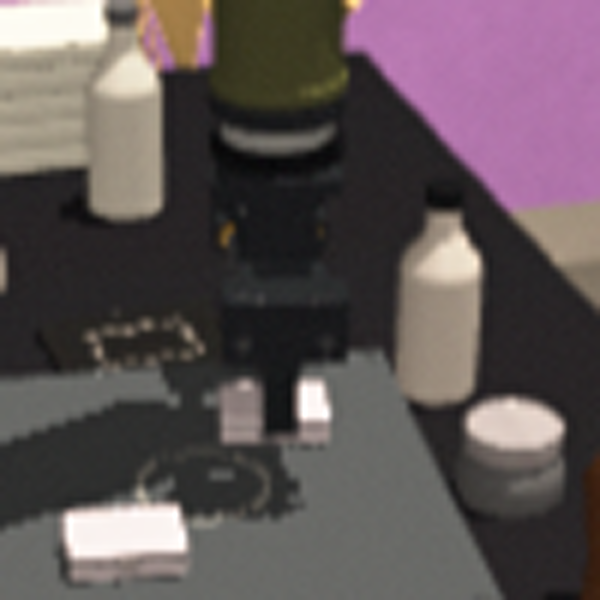

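```bash
python3 -m inch '[{"linear":[0,0,-0.3],"turn":[0,0,0]},{"linear":[0,0,-0.6],"turn":[0,0,0]},{"linear":[0,0,-0.8],"turn":[0,0,0]},{"linear":[0,0,-0.8],"turn":[0,0,0]},{"linear":[0,0,-0.8],"turn":[0,0,0]}]' -1
python3 - <<'E'
from h import *
s=bot.get_state(); print(s["contact_force"])
q=proj("side",[[648,y,z] for y in(10,20) for z in(65,75,85)]); print(q)
E
```

```text
t: 5.8
eef_pos: [648.1, 66.2, 47.3]
eef_rot: [-3.142, -0.0, 2.931]
contact_force: [-0.2, 0.1, 0.0]
opening: 1.0
grip_force: 0.0
[-0.23419663  0.11196297  0.01338317]
[[273.88116331 198.4356632 ]
 [273.93056452 195.95822278]
 [273.9803653  193.46074418]
 [273.08746418 196.99796139]
 [273.13335339 194.53166519]
 [273.17961123 192.04555752]]
```

```bash
python3 -m inch '[{"linear":[0,0,-0.2],"turn":[0,0,0]},{"linear":[0,0,-0.4],"turn":[0,0,0]},{"linear":[0,0,-0.4],"turn":[0,0,0]},{"linear":[0,0,-0.4],"turn":[0,0,0]}]' -1
python3 - <<'E'
from h import *
im=bot.get_image("side"); s=bot.get_state(); print(s["eef_pos"],s["contact_force"])
g=im[180:205,262:290].max(2); print(g)
E
```

```text
t: 6.2
eef_pos: [648.1, 66.2, 43.4]
eef_rot: [3.142, -0.0, 2.931]
contact_force: [0.8, 0.2, -0.0]
opening: 1.001
grip_force: 0.0
[648.17424513  66.28910278  43.41880469] [-0.77083096  0.45446657  0.09320335]
[[ 27  29  41  48  32  26  25  25  25  26  27  26  28  28  27  31  39  51
   39  28  57 107 108 107 103 100 105  83]
 [ 26  29  38  47  32  27  27  25  27  26  24  26  27  25  24  29  34  43
   30  27  57 107 109 106 106 106 109 101]
 [ 26  25  26  32  26  25  26  28  29  26  26  25  26  25  22  24  25  32
   28  27  56 105 106 106 108 106 105 104]
 [ 32  29  30  40  30  30  26  28  26  28  25  23  32  73  75  72  72  49
   34  39  62 105 107 105 106 106 106 106]
 [ 87  86  87  91  86  81  48  25  27  27  22  29  90 204 210 207 200 107
   70  72  85 105 106 105 107 106 105 106]
 [135 136 136 137 138 130  71  28  23  24  24  35 143 255 255 255 255 156
  105 104 108 109 104 106 106 108 106 105]
 [141 140 140 139 140 133  73  29  24  25  24  45 158 255 253 253 253 177
  109 105 106 105 107 105 106 106 105 106]
 [137 137 139 138 139 132  74  26  25  24  24  44 159 255 253 252 253 219
[... 1333 characters left out ...]
 87  81  51  47  47  51  67  80  49  45  47  58  80  65 105 106 107 107
  106 106 105 106 106 104 106 106 104 106]
 [ 49  50  47  45  45  47  53  76  50  48  46  48  49  59 105 106 106 106
  105 105 107 107 106 106 106 106 107 106]
 [ 47  47  47  48  47  47  57  86  52  46  46  47  49  58 106 106 107 107
  106 106 106 107 108 104 106 106 107 104]
 [ 47  48  47  48  47  51  72  80  48  48  47  51  67  61 105 106 106 105
  106 106 107 106 105 105 108 106 106 107]
 [ 47  45  46  48  49  71  87  62  48  47  46  53  78  65 105 106 106 106
  106 107 105 105 105 105 105 105 107 107]
 [ 47  48  58  62  56  81  75  50  45  44  49  49  57  78 106 106 105 107
  107 105 108 107 107 105 106 106 105 106]]
```

```bash
python3 -m inch '[{"linear":[0,0,-0.2],"turn":[0,0,0]},{"linear":[0,0,-0.2],"turn":[0,0,0]},{"linear":[0,0,-0.2],"turn":[0,0,0]},{"linear":[0,0,-0.2],"turn":[0,0,0]},{"linear":[0,0,-0.2],"turn":[0,0,0]},{"linear":[0,0,-0.2],"turn":[0,0,0]},{"linear":[0,0,-0.2],"turn":[0,0,0]},{"linear":[0,0,-0.2],"turn":[0,0,0]}]' 1 20
python3 -m inch '[{"linear":[0,0,0],"turn":[0,0,0]},{"linear":[0,0,0],"turn":[0,0,0]},{"linear":[0,0,0],"turn":[0,0,0]},{"linear":[0,0,0],"turn":[0,0,0]}]'
```

```text
t: 7.05
eef_pos: [648.2, 66.4, 41.5]
eef_rot: [3.141, 0.0, 2.931]
contact_force: [-0.1, 0.4, 0.0]
opening: 0.499
grip_force: 20.0
t: 7.45
eef_pos: [648.2, 66.4, 41.5]
eef_rot: [3.141, 0.0, 2.931]
contact_force: [-0.4, 1.0, 0.9]
opening: 0.493
grip_force: 20.0
```

Gripped: opening 0.49 matches 44 mm. Carrying it to the tray.

```bash
python3 -m inch '[{"linear":[0,0,2],"turn":[0,0,0]},{"linear":[0,0,6],"turn":[0,0,0]},{"linear":[-0.4,3,6],"turn":[0,0,0.06]},{"linear":[-0.9,7,6],"turn":[0,0,0.12]},{"linear":[-1.4,11,6],"turn":[0,0,0.18]},{"linear":[-1.9,15,6],"turn":[0,0,0.24]},{"linear":[-2.4,19,6],"turn":[0,0,0.3]},{"linear":[-2.9,23,6],"turn":[0,0,0.32]}]'
python3 -m inch '[{"linear":[0,0,-3],"turn":[0,0,0]},{"linear":[0,0,-7],"turn":[0,0,0]},{"linear":[0,0,-10],"turn":[0,0,0]},{"linear":[0,0,-11],"turn":[0,0,0]},{"linear":[0,0,-11.3],"turn":[0,0,0]},{"linear":[0,0,-11.5],"turn":[0,0,0]},{"linear":[0,0,-11.6],"turn":[0,0,0]},{"linear":[0,0,-11.6],"turn":[0,0,0]}]'
python3 -m inch '[{"linear":[0,0,0],"turn":[0,0,0]},{"linear":[0,0,0],"turn":[0,0,0]}]'
```

```text
t: 8.25
eef_pos: [618.6, 297.2, 101.1]
eef_rot: [-3.141, -0.001, -3.031]
contact_force: [0.9, -0.1, -0.9]
opening: 0.497
grip_force: 20.0
t: 9.05
eef_pos: [620.1, 296.7, -13.1]
eef_rot: [3.141, 0.002, -3.033]
contact_force: [-0.2, 0.2, -1.0]
opening: 0.496
grip_force: 20.0
t: 9.25
eef_pos: [619.5, 296.4, -13.9]
eef_rot: [3.141, 0.001, -3.032]
contact_force: [0.2, 0.4, -1.0]
opening: 0.494
grip_force: 20.0
```

```bash
python3 -m inch '[{"linear":[0,0,-0.1],"turn":[0,0,0]},{"linear":[0,0,-0.15],"turn":[0,0,0]},{"linear":[0,0,-0.15],"turn":[0,0,0]}]'
python3 -m inch '[{"linear":[0,0,0],"turn":[0,0,0]},{"linear":[0,0,0],"turn":[0,0,0]},{"linear":[0,0,0],"turn":[0,0,0]},{"linear":[0,0,0],"turn":[0,0,0]},{"linear":[0,0,3],"turn":[0,0,0]},{"linear":[0,0,8],"turn":[0,0,0]},{"linear":[0,0,13],"turn":[0,0,0]},{"linear":[0,0,16],"turn":[0,0,0]}]' -1
python3 -m inch '[{"linear":[-1,-4,0],"turn":[0,0,-0.03]},{"linear":[-2,-8,0],"turn":[0,0,-0.06]},{"linear":[-3,-12.5,0],"turn":[0,0,-0.1]},{"linear":[-4.2,-17,0],"turn":[0,0,-0.14]},{"linear":[-5.4,-21.5,0],"turn":[0,0,-0.17]},{"linear":[-6.5,-26,0],"turn":[0,0,-0.2]},{"linear":[-7.6,-30.5,0],"turn":[0,0,-0.222]},{"linear":[-8.7,-34.8,0],"turn":[0,0,-0.222]}]'
python3 - <<'E'
from h import *
im=bot.get_image("top"); s=bot.get_state(); print(s["eef_pos"])
def win(m,x0,y0,x1,y1):
    o=np.zeros_like(m); o[y0:y1,x0:x1]=m[y0:y1,x0:x1]; return o
for c in blobs(win(im.min(2)>150,130,130,200,200)): print("tray z26",rect("top",c,26))
im=bot.get_image("side")
m=win(im.min(2)>165,215,175,305,222)
for c in blobs(m,15): print(cv2.boundingRect(c),rect("side",c,83))
E
```

```text
t: 9.55
eef_pos: [619.4, 296.3, -15.5]
eef_rot: [3.141, 0.0, -3.032]
contact_force: [-0.3, -0.3, 3.1]
opening: 0.495
grip_force: 20.0
t: 10.35
eef_pos: [620.6, 297.4, 148.1]
eef_rot: [3.139, 0.005, -3.033]
contact_force: [-0.7, 0.2, 0.5]
opening: 1.002
grip_force: 0.0
t: 11.15
eef_pos: [531.6, -53.7, 144.1]
eef_rot: [-3.141, 0.0, 3.028]
contact_force: [0.5, -0.3, -0.3]
opening: 0.995
grip_force: 0.0
[528.15987576 -64.56806372 143.49018837]
tray z26 [620.  292.1  63.3  46.9   3.3]
(240, 204, 16, 9) [540.6 -54.2  48.7  48.3 -11.3]
```

```bash
python3 -m inch '[{"linear":[0,0,-3],"turn":[0,0,0]},{"linear":[0,0,-6],"turn":[0,0,0]},{"linear":[0,0,-8],"turn":[0,0,0]},{"linear":[0,0,-9.5],"turn":[0,0,0]},{"linear":[0,0,-10.3],"turn":[0,0,0]},{"linear":[0,0,-10.3],"turn":[0,0,0]},{"linear":[0,0,-10.3],"turn":[0,0,0]},{"linear":[0,0,-10.3],"turn":[0,0,0]}]'
python3 - <<'E'
from h import *
im=bot.get_image("top"); s=bot.get_state(); print(s["eef_pos"],s["contact_force"])
g=im.min(2); o=np.zeros_like(g); o[140:190,135:190]=g[140:190,135:190]
for t in (100,150,190,215):
  for c in blobs(o>t): print("tray z26",t,rect("top",c,26))
cv2.imwrite("pics/c6.png",cv2.resize(im[135:195,125:200],None,fx=8,fy=8,interpolation=cv2.INTER_CUBIC))
E
```

```text
t: 12.05
eef_pos: [532.9, -51.7, 41.8]
eef_rot: [3.141, 0.002, 3.029]
contact_force: [-0.2, -0.5, 0.4]
opening: 0.997
grip_force: 0.0
[532.82812143 -51.74402169  41.76077034] [-0.35799481 -0.11488048  0.049489  ]
tray z26 100 [617.  291.9  69.8  47.    3.3]
tray z26 150 [620.  292.1  63.3  46.9   3.3]
tray z26 190 [620.6 295.3  61.   40.7   3.3]
tray z26 215 [620.6 295.3  61.   40.7   3.3]
```

View pics/c6.png

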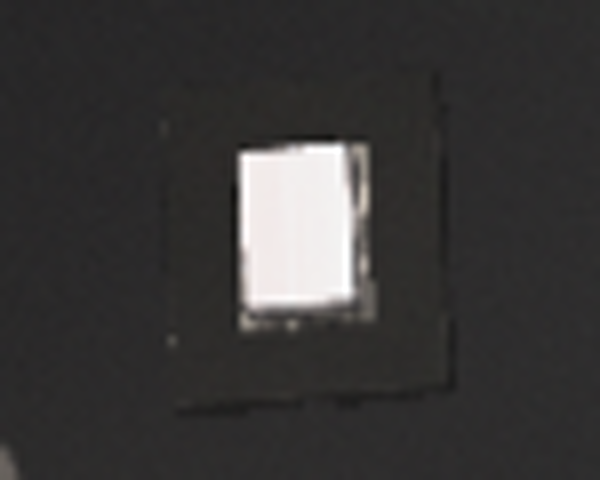

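The first case sits on the outline: its top centre is (620.6, 295.3) against the outline's (619.4, 296.6). Gripping the second.

```bash
python3 -m inch '[{"linear":[0,0,0],"turn":[0,0,0]},{"linear":[0,0,0],"turn":[0,0,0]},{"linear":[0,0,0],"turn":[0,0,0]},{"linear":[0,0,0],"turn":[0,0,0]},{"linear":[0,0,0],"turn":[0,0,0]},{"linear":[0,0,0],"turn":[0,0,0]},{"linear":[0,0,0],"turn":[0,0,0]},{"linear":[0,0,0],"turn":[0,0,0]}]' 1 20
python3 -m inch '[{"linear":[0,0,0],"turn":[0,0,0]},{"linear":[0,0,2],"turn":[0,0,0]},{"linear":[0,0,6],"turn":[0,0,0]},{"linear":[0,0,8],"turn":[0,0,0]},{"linear":[0,0,8],"turn":[0,0,0]}]'
```

```text
t: 12.9
eef_pos: [532.2, -51.7, 40.9]
eef_rot: [3.141, -0.0, 3.029]
contact_force: [0.1, 0.8, 0.4]
opening: 0.498
grip_force: 20.0
t: 13.4
eef_pos: [534.1, -51.9, 123.4]
eef_rot: [3.141, 0.005, 3.028]
contact_force: [-0.4, -0.3, -1.2]
opening: 0.495
grip_force: 20.0
```

```bash
python3 -m inch '[{"linear":[1,4,0],"turn":[0,0,0.03]},{"linear":[2,8,0],"turn":[0,0,0.06]},{"linear":[3,12.5,0],"turn":[0,0,0.1]},{"linear":[4.2,17,0],"turn":[0,0,0.14]},{"linear":[5.4,21.5,0],"turn":[0,0,0.17]},{"linear":[6.5,26,0],"turn":[0,0,0.2]},{"linear":[7.6,30.5,0],"turn":[0,0,0.222]},{"linear":[8.7,34.8,0],"turn":[0,0,0.222]}]'
python3 -m inch '[{"linear":[0,0,0],"turn":[0,0,0]},{"linear":[0,0,-4],"turn":[0,0,0]},{"linear":[0,0,-7],"turn":[0,0,0]},{"linear":[0,0,-9],"turn":[0,0,0]},{"linear":[0,0,-10.6],"turn":[0,0,0]},{"linear":[0,0,-11.4],"turn":[0,0,0]},{"linear":[0,0,-11.6],"turn":[0,0,0]},{"linear":[0,0,-11.6],"turn":[0,0,0]}]'
python3 -m inch '[{"linear":[0,0,0],"turn":[0,0,0]},{"linear":[0,0,0],"turn":[0,0,0]}]'
```

```text
t: 14.2
eef_pos: [618.4, 297.8, 119.0]
eef_rot: [-3.14, -0.002, -3.031]
contact_force: [0.5, -0.4, -0.9]
opening: 0.492
grip_force: 20.0
t: 15.0
eef_pos: [619.5, 296.4, 5.3]
eef_rot: [3.141, 0.001, -3.033]
contact_force: [-0.2, 0.3, -0.5]
opening: 0.492
grip_force: 20.0
t: 15.2
eef_pos: [619.9, 296.6, 6.1]
eef_rot: [3.141, 0.002, -3.032]
contact_force: [0.5, -0.5, -0.6]
opening: 0.495
grip_force: 20.0
```

```bash
python3 -m inch '[{"linear":[0,0,-0.15],"turn":[0,0,0]},{"linear":[0,0,-0.3],"turn":[0,0,0]},{"linear":[0,0,-0.35],"turn":[0,0,0]},{"linear":[0,0,-0.35],"turn":[0,0,0]}]'
```

```text
t: 15.6
eef_pos: [619.3, 296.3, 2.0]
eef_rot: [3.141, 0.0, -3.032]
contact_force: [-2.1, -1.3, 4.4]
opening: 0.499
grip_force: 20.0
```

Contact. Releasing and rising, and logging joint and pose samples along the way so I can model the arm for the level-hand grasp.

```bash
cat > log.py <<'E'
from h import *
import json
s=bot.get_state(); open("samples.jsonl","a").write(json.dumps([list(map(float,s["joint_positions"])),list(map(float,s["eef_pos"])),list(map(float,s["eef_rot"]))])+"\n")
print("t",s["t"],"q",np.round(s["joint_positions"],3),"p",np.round(s["eef_pos"],1),"qd",np.abs(s["qd"]).max().round(3))
E
Z='{"linear":[0,0,0],"turn":[0,0,0]}'
python3 log.py
python3 -m inch '[{"linear":[0,0,0],"turn":[0,0,0]},{"linear":[0,0,0],"turn":[0,0,0]},{"linear":[0,0,0],"turn":[0,0,0]},{"linear":[0,0,0],"turn":[0,0,0]},{"linear":[0,0,3],"turn":[0,0,0]},{"linear":[0,0,8],"turn":[0,0,0]},{"linear":[0,0,13],"turn":[0,0,0]},{"linear":[0,0,18],"turn":[0,0,0]}]' -1
python3 -m inch '[{"linear":[-2,-4,1],"turn":[0,0.1,0]},{"linear":[-4,-8,1],"turn":[0,0.2,0]},{"linear":[-6,-12,2],"turn":[0,0.2,0]},{"linear":[-8,-16,3],"turn":[0,0.2,0]},{"linear":[-8,-16,3],"turn":[0,0.2,0]},{"linear":[-8,-16,3],"turn":[0,0.2,0]}]'
python3 log.py
python3 -m inch '[{"linear":[-2,-4,1],"turn":[-0.1,-0.1,0]},{"linear":[-4,-8,1],"turn":[-0.2,-0.2,0]},{"linear":[-4,-12,2],"turn":[-0.3,-0.2,0]},{"linear":[-4,-16,3],"turn":[-0.4,-0.2,0]},{"linear":[-4,-20,3],"turn":[-0.5,-0.2,0]},{"linear":[-4,-20,3],"turn":[-0.5,-0.2,0]},{"linear":[-4,-20,3],"turn":[-0.5,-0.2,0]}]'
python3 log.py
python3 - <<'E'
from h import *
im=bot.get_image("top"); g=im.min(2); o=np.zeros_like(g); o[135:190,130:190]=g[135:190,130:190]
for c in blobs(o>190): print("tray z44",rect("top",c,44))
E
```

```text
t 15.6 q [-0.379  1.035 -0.268  1.477  0.371  0.679  0.868] p [619.3 296.3   2. ] qd 0.003
t: 16.4
eef_pos: [618.9, 296.1, 183.2]
eef_rot: [3.142, -0.0, -3.032]
contact_force: [0.8, 0.8, -0.1]
opening: 1.001
grip_force: 0.0
t: 17.0
eef_pos: [539.4, 135.4, 211.9]
eef_rot: [3.119, -0.198, -3.032]
contact_force: [0.5, -0.2, 0.3]
opening: 0.998
grip_force: 0.0
t 17.0 q [-0.069  0.711 -0.407  1.56   0.203  1.108  1.16 ] p [539.4 135.4 211.9] qd 0.04
t: 17.7
eef_pos: [499.9, -61.2, 240.7]
eef_rot: [-2.649, -0.036, -3.089]
contact_force: [-0.8, 0.3, -0.3]
opening: 0.999
grip_force: 0.0
t 17.7 q [-0.233  0.555 -0.109  1.91   0.646  0.971  0.85 ] p [499.9 -61.2 240.7] qd 0.02
tray z44 [641.5 306.2  43.   24.  -47. ]
```

```bash
cat >> samples.jsonl <<'E'
[[-1.266,0.689,-0.195,1.565,0.157,0.902,-0.215],[167.169,602.255,206.443],[3.14159,0,2.871]]
[[-0.023405,0.73311784,-0.28393194,1.47542526,0.22968302,0.96671536,0.99051193],[647.9,66.3,206.1],[3.1416,0,2.9305]]
E
python3 - <<'E'
from h import *
im=bot.get_image("top"); cv2.imwrite("pics/t7.png",cv2.resize(im[80:260,90:390],None,fx=2.5,fy=2.5))
E
cat > kin.py <<'E'
import numpy as np, json, itertools
from scipy.spatial.transform import Rotation as R
from scipy.optimize import least_squares
S=[json.loads(l) for l in open("samples.jsonl")]
def fk(q,p,sg):
    # p: base yaw, tool yaw, d1,a(elbow offs),d3,d5,aw,d7
    by,ty,d1,a,d3,d5,aw,d7=p
    M=R.from_euler("z",by); t=np.zeros(3)
    def mv(v):
        nonlocal t; t=t+M.apply(v)
    q=np.array(q)*sg
    M=M*R.from_euler("z",q[0]); mv([0,0,d1]); M=M*R.from_euler("y",q[1]); M=M*R.from_euler("z",q[2]); mv([a,0,d3])
    M=M*R.from_euler("y",q[3]); mv([-a,0,0]); M=M*R.from_euler("z",q[4]); mv([0,0,d5]); M=M*R.from_euler("y",q[5]); mv([aw,0,0])
    M=M*R.from_euler("z",q[6]+ty); mv([0,0,d7]); return t,M
if __name__=="__main__":
    best=None
    for s in itertools.product([1,-1],repeat=4):
        sg=np.array([s[0],1,s[1],1,s[2],1,s[3]])
        for by in(0,1.57,3.14,-1.57):
            f=lambda p:np.concatenate([np.r_[(fk(q,p,sg)[0]-x)/100,(fk(q,p,sg)[1].inv()*R.from_euler("xyz",r)).as_rotvec()*3] for q,x,r in S])
            r=least_squares(f,[by,0,300,0,350,350,0,250])
            if best is None or r.cost<best[0]: best=(r.cost,sg,r.x)
    print(best[0],best[1],best[2].round(3)); 
    for q,x,r in S: t,M=fk(q,best[2],best[1]); print((t-x).round(1),(M.inv()*R.from_euler("xyz",r)).magnitude().round(3))
    json.dump([best[1].tolist(),best[2].tolist()],open("kin.json","w"))
E
python3 kin.py
```

```text
0.009840635404708458 [-1  1 -1  1 -1  1 -1] [-6.90000e-02  1.50400e+00  3.58343e+02  2.96270e+01  5.42377e+02
  3.10992e+02 -2.99000e-01  3.84345e+02]Traceback (most recent call last):
  File "kin.py", line 24, in <module>
    for q,x,r in S: t,M=fk(q,best[2],best[1]); print((t-x).round(1),(M.inv()*R.from_euler("xyz",r)).magnitude().round(3))
                                                                    ^^^^^^^^^^^^^^^^^^^^^^^^^^^^^^^^^^^^^^^^^^^^^^^^^
AttributeError: 'float' object has no attribute 'round'
```

View pics/t7.png

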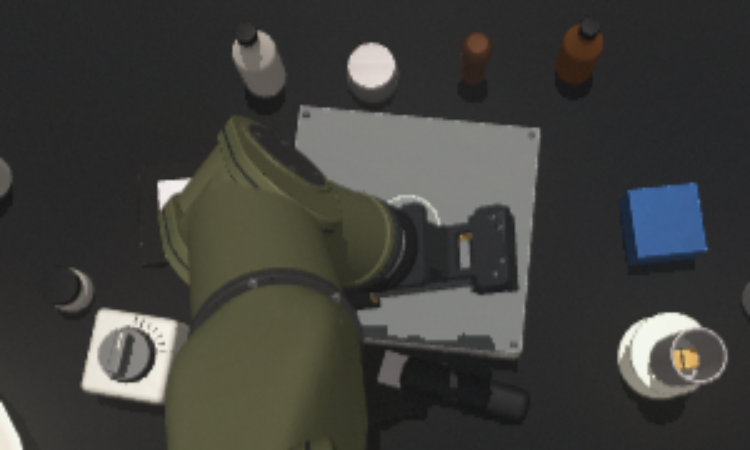

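The top view shows only arm occlusion over the tray, and the cup and heads are untouched. The arm model fits well, so next I'll plan the level grasp.

```bash
sed -i 's/.magnitude().round(3)/.magnitude()/' kin.py; python3 kin.py
cat > ik.py <<'E'
from kin import *
sg,P=json.load(open("kin.json")); sg=np.array(sg)
lo=np.array([-3.01,-.46,-1.47,.13,-1,.04,-2.66]); hi=np.array([3.01,2.08,1.51,2.56,4.14,2.09,2.66])
def ik(pos,M,q0,reg=0.02):
    def f(q):
        t,m=fk(q,P,sg); return np.r_[(t-pos)/50,(m.inv()*M).as_rotvec()*4,reg*(q-q0)]
    r=least_squares(f,np.clip(q0,lo+.03,hi-.03),bounds=(lo+.02,hi-.02)); t,m=fk(r.x,P,sg)
    return r.x,np.linalg.norm(t-pos),(m.inv()*M).magnitude()
def pose(phi,up): # tool z horizontal heading phi; tool x up(+1)/down(-1)
    z=np.array([np.cos(phi),np.sin(phi),0]); x=np.array([0,0,up]); return R.from_matrix(np.c_[x,np.cross(z,x),z])
E
python3 - <<'E'
from h import *
from ik import *
rim=plane("top",(369.6,222.2),170)[0]; print("rim",rim)
rng=np.random.default_rng(0)
bed=np.array([590.8,10.6,0])
for nm,c,z in(("cup",rim,108),("bed",bed,145)):
  for deg in range(-180,180,30):
    out=[]
    for up in(1,-1):
      h=np.array([np.cos(np.radians(deg)),np.sin(np.radians(deg)),0]); best=(9,)
      for k in range(12):
        q,e,a=ik(np.array([c[0],c[1],z])+h*30,pose(np.radians(deg),up),rng.uniform(lo,hi),0.001)
        if e+a*100<best[0] or best[0]==9: best=(e+a*100,q)
        if best[0]<2: break
      out.append((up,round(best[0],1),best[1].round(2).tolist() if best[0]<3 else ""))
    print(nm,deg,out)
E
```

```text
0.009840635404708458 [-1  1 -1  1 -1  1 -1] [-6.90000e-02  1.50400e+00  3.58343e+02  2.96270e+01  5.42377e+02
  3.10992e+02 -2.99000e-01  3.84345e+02]
[ 3.5 -2.7 -0.1] 0.0018694391038553623
[-2.8  5.1  1.8] 0.013640938371004285
[-0.7  1.8  1.3] 0.0332699812194228
[-1.4  2.2 -1.9] 0.0023457541458838027
[-1.9 -1.3 -1.2] 0.0021092202068641566
rim [ 432.7393291  -302.95414444  170.        ]
cup -180 [(1, np.float64(43.5), ''), (-1, np.float64(43.5), '')]
cup -150 [(1, np.float64(0.0), [0.12, 1.55, -0.06, 0.97, 0.84, 2.07, 1.91]), (-1, np.float64(0.0), [0.12, 1.55, -0.06, 0.97, 0.84, 2.07, -1.23])]
cup -120 [(1, np.float64(0.0), [-0.24, 1.44, 0.3, 1.6, 0.87, 1.4, 1.78]), (-1, np.float64(0.0), [-0.49, 1.59, 0.8, 1.6, 0.47, 1.1, -0.97])]
cup -90 [(1, np.float64(0.0), [-0.83, 1.81, 1.02, 2.15, 0.94, 0.31, 1.61]), (-1, np.float64(0.0), [-0.94, 2.06, 1.33, 2.15, -0.83, 0.27, 0.24])]
cup -60 [(1, np.float64(9.8), ''), (-1, np.float64(11.4), '')]
cup -30 [(1, np.float64(46.9), ''), (-1, np.float64(52.9), '')]
cup 0 [(1, np.float64(11.1), ''), (-1, np.float64(0.0), [2.02, 2.06, -1.08, 2.47, 3.59,
[... 1116 characters left out ...]
, 1.05, 0.33]), (-1, np.float64(0.0), [-0.75, 1.48, 0.13, 2.47, 1.93, 1.76, -2.43])]
bed 0 [(1, np.float64(33.2), ''), (-1, np.float64(41.4), '')]
bed 30 [(1, np.float64(0.3), [0.93, 1.66, -0.68, 2.5, 4.12, 1.23, 2.64]), (-1, np.float64(0.0), [1.22, 2.06, -1.25, 2.5, 3.45, 0.73, 0.25])]
bed 60 [(1, np.float64(0.0), [1.23, 1.91, -1.36, 1.98, 0.25, 0.32, 0.08]), (-1, np.float64(0.0), [1.2, 1.8, -1.21, 1.98, -0.35, 0.33, -2.47])]
bed 90 [(1, np.float64(0.0), [0.53, 1.4, -0.16, 1.36, -0.98, 1.65, 1.1]), (-1, np.float64(0.0), [0.65, 1.44, -0.41, 1.36, -0.81, 1.49, -2.17])]
bed 120 [(1, np.float64(5.3), ''), (-1, np.float64(6.8), '')]
bed 150 [(1, np.float64(78.5), ''), (-1, np.float64(78.5), '')]
```

```bash
cat > plan.py <<'E'
from ik import *
from scipy.spatial.transform import Slerp
def run(q,wps,n=12,v=0):
    t0,m0=fk(q,P,sg); worst=0
    for pos,M in wps:
        sl=Slerp([0,1],R.concatenate([m0,M]))
        for u in np.linspace(0,1,n+1)[1:]:
            q2,e,a=ik(t0+(np.array(pos)-t0)*u,sl(u),q); d=np.abs(q2-q).max(); q=q2; worst=max(worst,e+100*a)
        t0,m0=np.array(pos,float),M; print(np.round(pos),q.round(2),"err",round(e+100*a,1),"worst",round(worst,1))
    return q
E
python3 - <<'E'
from plan import *
q0=np.array([-0.233,0.555,-0.109,1.91,0.646,0.971,0.85])
c=np.array([432.7,-303,0]); b=np.array([590.8,10.6,0])
for deg in(50,65,80):
 for up in(1,-1):
  ph=np.radians(deg); h=np.array([np.cos(ph),np.sin(ph),0])
  dn=R.from_euler("xyz",[np.pi,0,ph if up==1 else ph-np.pi])
  pb=np.radians(80); hb=np.array([np.cos(pb),np.sin(pb),0])
  print("deg",deg,up)
  Z=lambda z:np.array([0,0,z])
  run(q0,[(c-100*h+Z(300),dn),(c-100*h+Z(300),pose(ph,up)),(c-100*h+Z(108),pose(ph,up)),(c+19*h+Z(108),pose(ph,up)),(c+19*h+Z(220),pose(ph,up)),(b+19*hb+Z(190),pose(pb,up)),(b+19*hb+Z(165),R.from_rotvec(hb*1.57)*pose(pb,up)),(b+19*hb+Z(150),pose(pb,-up))])
E
```

```text
deg 50 1
[ 368. -380.  300.] [ 0.52  0.45  0.32  1.74 -0.17  0.98  0.22] err 0.0 worst 0.0
[ 368. -380.  300.] [ 1.41  1.15 -0.17  1.48 -0.88  1.79  1.01] err 0.0 worst 0.0
[ 368. -380.  108.] [ 1.39  1.47 -0.15  1.3  -0.82  1.72  1.13] err 0.0 worst 0.0
[ 445. -288.  108.] [ 1.29  1.43 -0.2   1.58 -0.92  1.49  1.27] err 0.0 worst 0.0
[ 445. -288.  220.] [ 1.3   1.23 -0.22  1.7  -0.95  1.52  1.21] err 0.0 worst 0.0
[594.  29. 190.] [ 0.72  1.32 -0.38  1.62 -0.98  1.38  1.12] err 0.0 worst 0.0
[594.  29. 165.] [ 0.7   1.36 -0.35  1.59 -0.98  1.39 -0.42] err 0.0 worst 0.0
[594.  29. 150.] [ 0.7   1.38 -0.34  1.57 -0.98  1.39 -1.98] err 0.0 worst 0.0
deg 50 -1
[ 368. -380.  300.] [ 1.26  0.56 -0.9   1.74  0.5   1.08  2.64] err 0.0 worst 0.0
[ 368. -380.  300.] [ 1.84  1.47 -1.45  1.54  0.06  1.22  2.64] err 58.1 worst 58.1
[ 368. -380.  108.] [ 2.01  1.81 -1.45  1.87  0.59  0.81  2.64] err 74.7 worst 74.7
[ 445. -288.  108.] [ 1.89  1.9  -1.45  2.    0.72  0.63  2.64] err 52.9 worst 74.7
[ 445. -288.  220.] [ 1.89  1.69 -1.45  2.15  0.54  0.41  2.64] err 63.1 worst 74.7
[594.  29. 190.]
[... 2192 characters left out ...]
03] err 0.0 worst 28.9
deg 80 -1
[ 415. -401.  300.] [ 1.31  0.87 -1.45  1.66  0.94  1.44  2.64] err 17.3 worst 17.3
[ 415. -401.  300.] [ 1.35  1.62 -1.45  0.66 -0.09  2.07  2.64] err 77.5 worst 86.3
[ 415. -401.  108.] [ 1.52  1.77 -1.45  0.98  0.25  1.72  2.64] err 113.1 worst 113.1
[ 436. -284.  108.] [ 1.58  1.76 -1.45  1.49  0.39  1.3   2.64] err 91.7 worst 113.1
[ 436. -284.  220.] [ 1.47  1.65 -1.45  1.29  0.14  1.54  2.64] err 74.6 worst 113.1
[594.  29. 190.] [ 1.2   1.74 -1.45  2.05  0.6   0.38  2.64] err 52.1 worst 113.1
[594.  29. 165.] [ 1.04  1.69 -1.18  1.59 -0.18  0.93  1.99] err 0.0 worst 113.1
[594.  29. 150.] [ 0.9   1.51 -0.77  1.57 -0.65  1.1   0.87] err 0.0 worst 113.1
```

Run:
```python
from plan import *
from h import plane,proj
import h
q0=np.array([-0.233,0.555,-0.109,1.91,0.646,0.971,0.85])
s=h.bot.get_state(); M0=R.from_euler("xyz",s["eef_rot"]); print(s["eef_pos"])
print("stand edges left",plane("top",(342.4,222),70)," top",plane("top",(360,204.7),70))
ph=np.radians(60); hv=np.array([.5,.866,0]); c=np.array([432.7,-303,0])
dn=R.from_euler("xyz",[np.pi,0,ph])
lv=pose(ph,1)
print("to down",(dn*M0.inv()).as_rotvec().round(3)," down->level",(lv*dn.inv()).as_rotvec().round(3)," direct",(lv*M0.inv()).as_rotvec().round(3))
p=c-120*hv+np.array([0,0,300]); print("delta",(p-s["eef_pos"]).round(1))
print("direct:"); run(q0,[(p,lv)],n=20)
```

```text
[500.01083267 -61.45323247 241.10623444]
stand edges left [[ 439.85836384 -252.9270678    70.        ]]  top [[ 491.06294304 -305.47938402   70.        ]]
to down [ 0.278 -0.534 -2.103]  down->level [ 1.36  -0.785  0.   ]  direct [ 1.874  0.586 -1.97 ]
delta [-127.3 -345.5   58.9]
direct:
[ 373. -407.  300.] [ 1.32  1.25 -0.14  1.12 -0.86  2.03  0.85] err 0.0 worst 0.0
```

```bash
python3 -m inch '[{"linear":[-0.6,-1.7,0.7],"turn":[0.094,0.029,-0.099]},{"linear":[-1.3,-3.5,1.5],"turn":[0.187,0.059,-0.197]},{"linear":[-1.9,-5.2,2.2],"turn":[0.281,0.088,-0.296]},{"linear":[-2.6,-6.9,3],"turn":[0.375,0.117,-0.394]},{"linear":[-3.2,-8.7,3.7],"turn":[0.469,0.147,-0.493]},{"linear":[-3.8,-10.4,4.4],"turn":[0.562,0.176,-0.591]},{"linear":[-4.5,-12.1,5.2],"turn":[0.656,0.205,-0.69]},{"linear":[-5.1,-13.8,5.9],"turn":[0.75,0.234,-0.788]}]'
python3 log.py
python3 -m inch '[{"linear":[-0.6,-1.7,0],"turn":[0.094,0.029,-0.099]},{"linear":[-1.3,-3.5,0],"turn":[0.187,0.059,-0.197]},{"linear":[-1.9,-5.2,0],"turn":[0.281,0.088,-0.296]},{"linear":[-2.6,-6.9,0],"turn":[0.375,0.117,-0.394]},{"linear":[-3.2,-8.7,0],"turn":[0.469,0.147,-0.493]},{"linear":[-3.8,-10.4,0],"turn":[0.562,0.176,-0.591]},{"linear":[-4.5,-12.1,0],"turn":[0.656,0.205,-0.69]},{"linear":[-5.1,-13.8,0],"turn":[0.75,0.234,-0.788]}]'
python3 log.py
python3 -m inch '[{"linear":[-0.6,-1.7,0],"turn":[0.094,0.029,-0.099]},{"linear":[-1.3,-3.5,0],"turn":[0.187,0.059,-0.197]},{"linear":[-1.9,-5.2,0],"turn":[0.281,0.088,-0.296]},{"linear":[-2.5,-6.9,0],"turn":[0.374,0.117,-0.394]},{"linear":[-2.5,-6.9,0],"turn":[0.374,0.117,-0.394]},{"linear":[-2.5,-6.9,0],"turn":[0.374,0.117,-0.394]}]'
python3 log.py; python3 kin.py
python3 - <<'E'
from ik import *
from h import *
s=bot.get_state(); M=R.from_euler("xyz",s["eef_rot"]); print(M.as_matrix().round(3)); print("fix",(pose(np.radians(60),1)*M.inv()).as_rotvec().round(3))
im=bot.get_image("side"); cv2.imwrite("pics/c8.png",cv2.resize(im[150:350,120:320],None,fx=3,fy=3,interpolation=cv2.INTER_CUBIC)); print(s["eef_pos"],proj("side",[s["eef_pos"],s["eef_pos"]-25*M.as_matrix()[:,2],s["eef_pos"]+[0,0,25]]))
E
```

```text
t: 18.6
eef_pos: [449.6, -202.0, 301.7]
eef_rot: [2.975, -0.471, 2.536]
contact_force: [-0.4, -0.4, -0.5]
opening: 1.001
grip_force: 0.0
t 18.6 q [ 0.58   0.666 -0.175  1.433 -0.142  1.484  1.387] p [ 449.6 -202.   301.7] qd 0.831
t: 19.4
eef_pos: [397.7, -341.0, 300.5]
eef_rot: [2.508, -1.184, 2.077]
contact_force: [0.7, 0.3, 0.2]
opening: 1.0
grip_force: 0.0
t 19.4 q [ 1.087  1.053 -0.104  1.193 -0.672  1.925  1.185] p [ 397.7 -341.   300.5] qd 0.696
t: 20.0
eef_pos: [372.4, -409.0, 300.6]
eef_rot: [1.029, -1.569, -3.121]
contact_force: [0.8, -0.2, 0.3]
opening: 1.002
grip_force: 0.0
t 20.0 q [ 1.279  1.177 -0.074  1.255 -0.946  1.978  0.97 ] p [ 372.4 -409.   300.6] qd 0.039
0.09830329519378285 [-1  1 -1  1 -1  1 -1] [-6.20000e-02  1.52400e+00  3.21829e+02  4.14210e+01  5.40303e+02
  3.02147e+02  1.34370e+01  3.53941e+02]
[-0.7 -4.7 -3.2] 0.01513061274019346
[-1.7  3.5  3.1] 0.01853801738281029
[ 2.8 14.7  2.6] 0.030368394044503023
[-4.7 -2.4 -2.3] 0.015366424546525983
[-8.2 -0.7 -2. ] 0.015202529077643105
[ 2.4 12.7  0.9] 0.030550349384956862
[7.5 2.6 0.8] 0.06533529243968667
[ 8.4 -9.3  0.2] 0.07771342346392834
[[-0.002  0.867  0.498]
 [-0.    -0.498  0.867]
 [ 1.     0.002  0.001]]
fix [-0.     0.002 -0.002]
[ 372.42189859 -408.96503792  300.560019  ] [[201.47286665 220.32464934]
 [196.25486397 227.3849388 ]
 [200.41194024 209.86080571]]
```

View pics/c8.png

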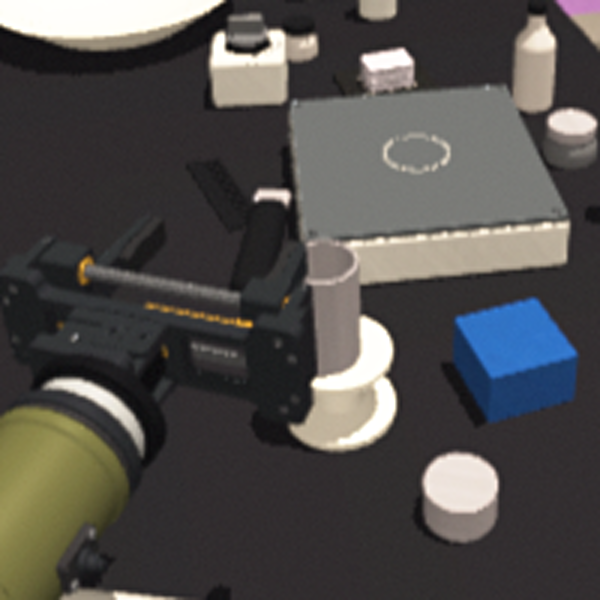

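Run:
```python
from h import *
t=np.array([372.4,-409,300.6]); h=np.array([.498,.867,0]); y=np.array([.867,-.498,0])
for nm,d in(("none",0*h),("tool-25",-25*h),("z+25",[0,0,25.])):
    L=t-52*y+d
    print(nm,[((proj("side",[L+[0,0,k]])[0]-[120,150])*3).round() for k in(9,-9)],"root",((proj("side",[L-64*h])[0]-[120,150])*3).round())
```

```text
none [array([173., 188.]), array([176., 210.])] root [128. 254.]
tool-25 [array([155., 208.]), array([159., 231.])] root [107. 278.]
z+25 [array([168., 157.]), array([171., 179.])] root [122. 221.]
```

The finger projections fit the tool-axis case: the real tip is about 25 mm short of the reported TCP along the tool. The pile of two looks square and the bed is clear. Lowering and approaching the cup.

```bash
python3 -m inch '[{"linear":[0,0,-4],"turn":[0,0,0]},{"linear":[0,0,-8],"turn":[0,0,0]},{"linear":[0,0,-12],"turn":[0,0,0]},{"linear":[0,0,-16],"turn":[0,0,0]},{"linear":[0,0.2,-18.7],"turn":[0,0,0]},{"linear":[0,0.2,-18.7],"turn":[0,0,0]},{"linear":[0,0.2,-18.7],"turn":[0,0,0]}]'
python3 -m inch '[{"linear":[1.5,2.6,0],"turn":[0,0,0]},{"linear":[3,5.2,0],"turn":[0,0,0]},{"linear":[4.3,7.4,0],"turn":[0,0,0]},{"linear":[5.5,9.5,0],"turn":[0,0,0]},{"linear":[5.5,9.5,0],"turn":[0,0,0]},{"linear":[5.5,9.5,0],"turn":[0,0,0]}]'
python3 log.py
python3 - <<'E'
from h import *
im=bot.get_image("top"); cv2.imwrite("pics/c9.png",cv2.resize(im[180:280,310:430],None,fx=6,fy=6,interpolation=cv2.INTER_CUBIC));
E
```

```text
t: 20.75
eef_pos: [373.8, -406.5, 115.0]
eef_rot: [1.164, -1.568, 3.029]
contact_force: [0.1, -0.2, -0.0]
opening: 0.998
grip_force: 0.0
t: 21.35
eef_pos: [428.0, -312.5, 115.5]
eef_rot: [1.86, -1.567, 2.332]
contact_force: [-1.2, -0.5, -0.0]
opening: 1.001
grip_force: 0.0
t 21.35 q [ 1.184  1.402 -0.124  1.395 -0.926  1.681  1.225] p [ 428.  -312.5  115.5] qd 0.027
```

View pics/c9.png

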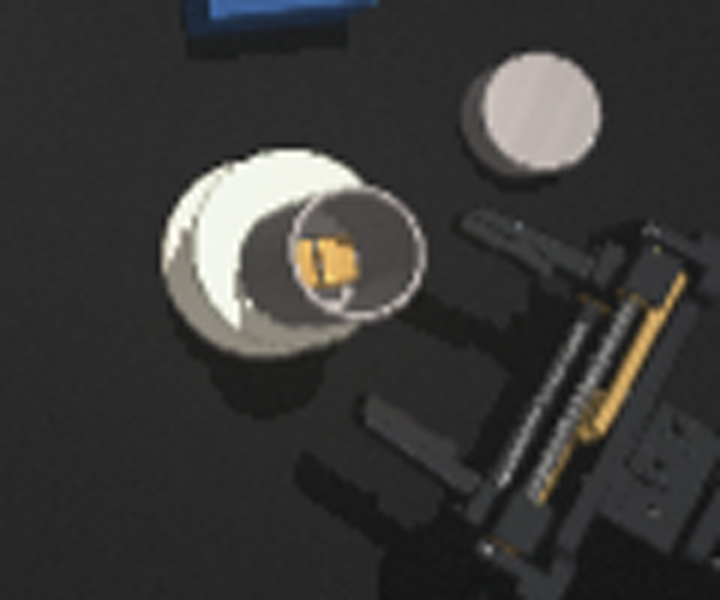

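Run:
```python
from h import *
t=plane("top",(379.7,231.7),115)[0]; h=np.array([.5,.866,0]); y=np.array([.866,-.5,0])
c=np.array([432.7,-303,115]); print(t,"ahead",(c-t)@h,"lat",(c-t)@y, "dTCP",(np.array([428,-312.5,115])-t)@h,(np.array([428,-312.5,115])-t)@y)
print(plane("top",(370,222.2),170))
```

```text
[ 410.97824352 -345.69001796  115.        ] ahead 47.8304337898544 lat -2.5339678668694354 dTCP 37.25343378985441 -1.8541678668694246
[[ 432.75329163 -304.00710956  170.        ]]
```

```bash
python3 -m inch '[{"linear":[0.7,1.3,0],"turn":[0,0,0]},{"linear":[1.5,2.7,0],"turn":[0,0,0]},{"linear":[2.2,4,0],"turn":[0,0,0]},{"linear":[2.7,4.9,0],"turn":[0,0,0]},{"linear":[3.1,5.7,0],"turn":[0,0,0]},{"linear":[3.1,5.7,0],"turn":[0,0,0]},{"linear":[3.1,5.7,0],"turn":[0,0,0]}]'
python3 -m inch '[{"linear":[0,0,0],"turn":[0,0,0]},{"linear":[0,0,0],"turn":[0,0,0]},{"linear":[0,0,0],"turn":[0,0,0]},{"linear":[0,0,0],"turn":[0,0,0]},{"linear":[0,0,0],"turn":[0,0,0]},{"linear":[0,0,0],"turn":[0,0,0]},{"linear":[0,0,0],"turn":[0,0,0]},{"linear":[0,0,0],"turn":[0,0,0]}]' 1 30
```

```text
t: 22.1
eef_pos: [458.0, -255.4, 113.3]
eef_rot: [-1.533, -1.57, -0.56]
contact_force: [0.2, -1.0, 0.5]
opening: 1.001
grip_force: 0.0
t: 22.9
eef_pos: [458.2, -254.8, 113.4]
eef_rot: [-0.922, -1.57, -1.17]
contact_force: [1.7, -0.4, -0.3]
opening: 0.659
grip_force: 30.0
```

Gripped the cup at 58 mm with 30 N. Lifting straight up and carrying it over the bed.

```bash
python3 -m inch '[{"linear":[0,0,1],"turn":[0,0,0]},{"linear":[0,0,3],"turn":[0,0,0]},{"linear":[0,0,6],"turn":[0,0,0]},{"linear":[0,0,9],"turn":[0,0,0]},{"linear":[0,0,11],"turn":[0,0,0]},{"linear":[0,0,12],"turn":[0,0,0]},{"linear":[0,0,12],"turn":[0,0,0]},{"linear":[0,0,12],"turn":[0,0,0]}]'
python3 log.py
python3 -m inch '[{"linear":[0.4,0.8,0],"turn":[0,0,0.01]},{"linear":[1.1,2.4,0],"turn":[0,0,0.02]},{"linear":[2.2,4.8,0],"turn":[0,0,0.04]},{"linear":[3.7,8,0],"turn":[0,0,0.06]},{"linear":[5.2,11.2,0],"turn":[0,0,0.09]},{"linear":[6.7,14.4,0],"turn":[0,0,0.12]},{"linear":[8.2,17.6,0],"turn":[0,0,0.15]},{"linear":[9.7,20.8,0],"turn":[0,0,0.18]}]'
python3 -m inch '[{"linear":[1.5,3.2,0],"turn":[0,0,0.03]},{"linear":[2.7,6,0],"turn":[0,0,0.05]},{"linear":[3.7,8.2,0],"turn":[0,0,0.07]},{"linear":[4.5,9.8,0],"turn":[0,0,0.08]},{"linear":[5,11.1,0],"turn":[0,0,0.082]},{"linear":[5,11.1,0],"turn":[0,0,0.082]},{"linear":[5,11.1,0],"turn":[0,0,0.082]}]'
python3 log.py
sed -i '6,7d' samples.jsonl; wc -l samples.jsonl; python3 kin.py
python3 - <<'E'
from plan import *
from h import *
s=bot.get_state(); q=np.array(s["joint_positions"]); M0=R.from_euler("xyz",s["eef_rot"]); print(M0.as_matrix().round(3),s["eef_pos"])
h=M0.as_matrix()[:,2]; u=np.array([h[1],-h[0],0]); b=np.array([590.8,10.6,0])
w=[]
for d,z in((0,184),(30,184),(60,184),(90,182),(112,178),(125,175),(135,169),(145,161),(155,151),(165,143),(172,138),(180,132)):
    t=np.radians(d); p=b+55*h-57*np.sin(t)*u; p[2]=z; w.append((p,R.from_rotvec(h*t)*M0))
run(q,w,n=3)
im=bot.get_image("top"); cv2.imwrite("pics/t10.png",cv2.resize(im[100:260,180:420],None,fx=3,fy=3))
m=im[195:250,330:390]
E
```

```text
t: 23.7
eef_pos: [457.9, -254.7, 232.6]
eef_rot: [-1.591, -1.569, -0.502]
contact_force: [-0.2, -0.3, -3.0]
opening: 0.659
grip_force: 30.0
t 23.7 q [ 1.177  1.19  -0.254  1.633 -0.969  1.556  1.167] p [ 457.9 -254.7  232.6] qd 0.02
t: 24.5
eef_pos: [555.5, -44.9, 232.5]
eef_rot: [-1.22, -1.568, -0.69]
contact_force: [0.5, -0.4, -1.9]
opening: 0.658
grip_force: 30.0
t: 25.2
eef_pos: [604.9, 64.0, 232.6]
eef_rot: [-1.37, -1.569, -0.461]
contact_force: [0.1, -0.6, -2.7]
opening: 0.656
grip_force: 30.0
t 25.2 q [ 0.865  1.306 -0.807  1.759 -0.987  0.946  1.052] p [604.9  64.  232.6] qd 0.017
9 samples.jsonl
0.23990477914567387 [-1  1 -1  1 -1  1 -1] [  6.224   1.539 345.554  13.63  534.194 337.419   3.44  346.184]
[-15.4  -0.    4.5] 0.026963977901518433
[-8.3 12.5  2.6] 0.028295896652154005
[-15.3  20.8  -5.7] 0.03423231605520508
[-12.5  -6.   -1.6] 0.027182221266706812
[-12.    7.7   0.5] 0.027024669439077453
[ 7.9 -3.3 -5.8] 0.0667431954144543
[11.7 -3.6 -1.5] 0.0666840738425336
[16.2 -7.5 -3.8] 0.06670955848640077
[22.1 -6.4 10.8] 0.06672191134520905
[[ 0.002  0.966  0.257]
 [-0.001
[... 329 characters left out ...]
 182.] [ 0.88  1.38 -0.71  1.9  -0.98  0.94 -0.35] err 0.0 worst 0.0
[554.  77. 178.] [ 0.87  1.38 -0.7   1.88 -0.98  0.95 -0.73] err 0.0 worst 0.0
[560.  76. 175.] [ 0.86  1.38 -0.69  1.86 -0.98  0.96 -0.97] err 0.0 worst 0.0
[566.  74. 169.] [ 0.85  1.39 -0.68  1.83 -0.98  0.98 -1.15] err 0.0 worst 0.0
[573.  72. 161.] [ 0.83  1.4  -0.66  1.8  -0.98  1.   -1.33] err 0.0 worst 0.0
[582.  70. 151.] [ 0.81  1.41 -0.64  1.77 -0.98  1.03 -1.51] err 0.0 worst 0.0
[591.  68. 143.] [ 0.8   1.42 -0.63  1.73 -0.98  1.05 -1.69] err 0.0 worst 0.0
[597.  66. 138.] [ 0.79  1.43 -0.62  1.7  -0.98  1.07 -1.82] err 0.0 worst 0.0
[605.  64. 132.] [ 0.77  1.44 -0.6   1.67 -0.98  1.08 -1.97] err 0.0 worst 0.0
```

View pics/t10.png

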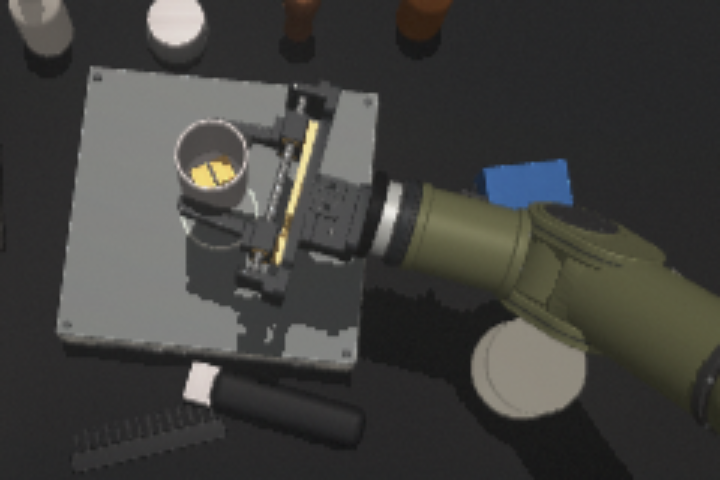

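Run:
```python
from h import *
print("cup axis",plane("top",(212/3+180,155/3+100),289))
im=cv2.imread("pics/t10.png"); g=im.min(2)
o=np.zeros_like(g); o[310:425,465:590]=g[310:425,465:590]
hist=sorted(set((o[o>60]//10*10).tolist())); print(hist)
for t in (90,120,140,150,160,170):
    for c in blobs(o>t,500):
        p=plane("top",c.reshape(-1,2)/3+[180,100],70)[:,:2]; print(t,cv2.boundingRect(c),p.min(0).round(1),p.max(0).round(1))
```

```text
cup axis [[589.97686204  11.23772479 289.        ]]
[60, 70, 80, 90, 100, 110, 120]
90 (472, 318, 113, 99) [ 392.2 -346.7] [ 487.  -238.1]
120 (475, 321, 109, 95) [ 393.1 -345.7] [ 484.1 -240.9]
```

The cup axis reads (590.0, 11.2), over the bed middle, and the stand is at about (440, −299). Now the roll: the mouth stays over the middle and goes down as it inverts.

```bash
python3 -m inch '[{"linear":[-0.77,0.2,-0.6],"turn":[0.036,0.135,0]},{"linear":[-1.52,0.4,-1.2],"turn":[0.072,0.27,0]},{"linear":[-2.25,0.6,-1.8],"turn":[0.108,0.406,0]},{"linear":[-2.93,0.78,-2.4],"turn":[0.144,0.541,0]},{"linear":[-3.55,0.94,-3],"turn":[0.18,0.676,0]},{"linear":[-4.1,1.09,-3.7],"turn":[0.216,0.811,0]},{"linear":[-4.57,1.22,-4.3],"turn":[0.252,0.947,0]},{"linear":[-4.96,1.32,-4.9],"turn":[0.288,1.082,0]}]'
python3 -m inch '[{"linear":[-0.29,0.08,0],"turn":[0.036,0.135,0]},{"linear":[-0.47,0.12,-0.2],"turn":[0.072,0.27,0]},{"linear":[-0.55,0.15,-0.3],"turn":[0.108,0.406,0]},{"linear":[-0.52,0.14,-0.5],"turn":[0.144,0.541,0]},{"linear":[-0.38,0.1,-0.6],"turn":[0.18,0.676,0]},{"linear":[-0.14,0.04,-0.6],"turn":[0.216,0.811,0]},{"linear":[0.2,-0.05,-0.8],"turn":[0.252,0.947,0]},{"linear":[0.64,-0.17,-1.1],"turn":[0.288,1.082,0]}]'
python3 -m inch '[{"linear":[0.52,-0.14,-0.5],"turn":[0.036,0.135,0]},{"linear":[1.11,-0.3,-1.1],"turn":[0.072,0.27,0]},{"linear":[1.77,-0.47,-1.9],"turn":[0.108,0.406,0]},{"linear":[2.47,-0.66,-2.6],"turn":[0.144,0.541,0]},{"linear":[3.22,-0.86,-3.2],"turn":[0.18,0.676,0]},{"linear":[3.98,-1.06,-3.7],"turn":[0.216,0.811,0]},{"linear":[4.32,-1.15,-3.9],"turn":[0.232,0.871,0]},{"linear":[4.32,-1.15,-3.9],"turn":[0.232,0.871,0]}]'
python3 -m inch '[{"linear":[0,0,0],"turn":[0,0,0]},{"linear":[0,0,-0.3],"turn":[0,0,0]},{"linear":[0,0,-0.3],"turn":[0,0,0]}]'
python3 - <<'E'
from h import *
s=bot.get_state(); M=R.from_euler("xyz",s["eef_rot"]).as_matrix(); print(M.round(3),s["contact_force"],s["joint_positions"])
im=bot.get_image("side"); cv2.imwrite("pics/c11.png",cv2.resize(im[130:250,190:320],None,fx=5,fy=5,interpolation=cv2.INTER_CUBIC))
E
```

```text
t: 26.05
eef_pos: [555.6, 76.0, 183.5]
eef_rot: [-1.572, -0.444, -0.263]
contact_force: [0.1, -0.4, -1.8]
opening: 0.664
grip_force: 30.0
t: 26.85
eef_pos: [562.3, 74.3, 172.9]
eef_rot: [-1.573, 0.675, -0.264]
contact_force: [0.0, -0.1, -2.5]
opening: 0.657
grip_force: 30.0
t: 27.65
eef_pos: [605.7, 63.0, 134.0]
eef_rot: [-2.901, 1.569, -1.592]
contact_force: [0.9, -0.3, -1.1]
opening: 0.656
grip_force: 30.0
t: 27.95
eef_pos: [605.1, 64.1, 131.9]
eef_rot: [-0.938, 1.57, 0.372]
contact_force: [0.7, -0.6, -0.2]
opening: 0.658
grip_force: 30.0
[[ 0.001 -0.966  0.258]
 [ 0.     0.258  0.966]
 [-1.    -0.001  0.001]] [ 0.72350009 -0.62496704 -0.16222758] [ 0.80661176  1.4437516  -0.677035    1.67681988 -0.99378324  1.00564086
 -1.95552371]
```

View pics/c11.png

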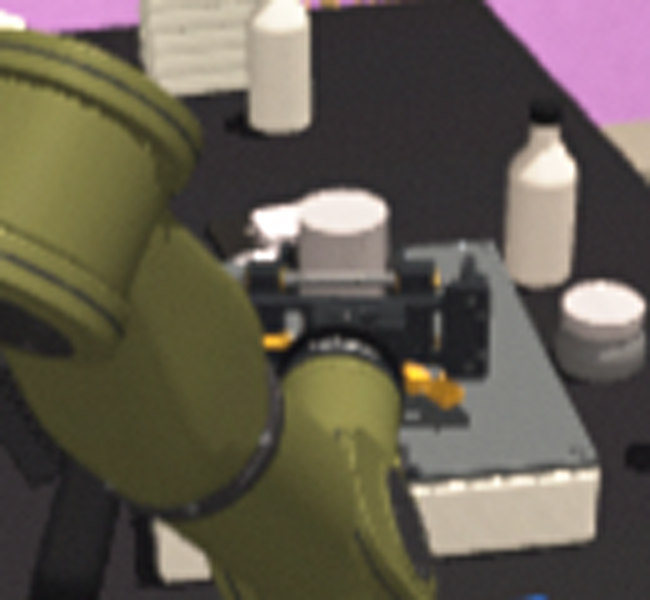

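```bash
python3 -m inch '[{"linear":[0,0,-0.2],"turn":[0,0,0]},{"linear":[0,0,-0.4],"turn":[0,0,0]},{"linear":[0,0,-0.4],"turn":[0,0,0]}]'
python3 - <<'E'
from h import *
print(plane("side",[(276,206),(245,198)],70))
im=bot.get_image("top"); hs=cv2.cvtColor(im,cv2.COLOR_BGR2HSV)
m=(hs[...,0]>10)&(hs[...,0]<32)&(hs[...,1]>110)&(hs[...,2]>90); m[:110]=0;m[235:]=0;m[:,:195]=0;m[:,320:]=0
for c in blobs(m,3): print(cv2.boundingRect(c),cv2.contourArea(c),plane("top",c.reshape(-1,2).mean(0),70).round(0))
cv2.imwrite("pics/t12.png",cv2.resize(im[120:225,130:310],None,fx=4,fy=4,interpolation=cv2.INTER_CUBIC))
E
```

```text
t: 28.3
eef_pos: [605.1, 65.0, 132.0]
eef_rot: [-0.323, 1.562, 0.989]
contact_force: [-2.2, -2.5, 10.0]
opening: 0.653
grip_force: 30.0
[[639.01864103 -46.31023046  70.        ]
 [549.83293027  29.43651107  70.        ]]
(265, 158, 6, 5) 14.5 [[623. -35.  70.]]
(259, 148, 5, 4) 4.0 [[654. -14.  70.]]
```

View pics/t12.png

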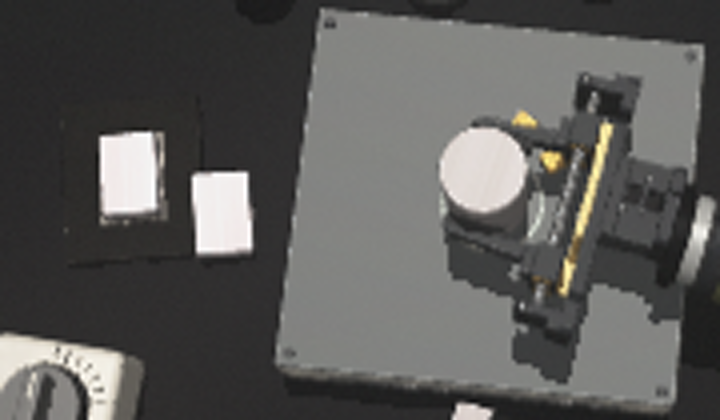

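The mouth is on the heads (10 N contact, rim about 10 mm above the top), which meets step 2. Two heads lie just outside the cup but inside the 80 mm limit. One case has been knocked off the pile and lies beside the tray, so I'll fix that later. Lifting straight up.

```bash
python3 -m inch '[{"linear":[0,0,0.4],"turn":[0,0,0]},{"linear":[0,0,1],"turn":[0,0,0]},{"linear":[0,0,2],"turn":[0,0,0]},{"linear":[0,0,4],"turn":[0,0,0]},{"linear":[0,0,6.5],"turn":[0,0,0]},{"linear":[0,0,9],"turn":[0,0,0]},{"linear":[0,0,11],"turn":[0,0,0]},{"linear":[0,0,12],"turn":[0,0,0]}]'
python3 -m inch '[{"linear":[-0.4,-0.8,0.3],"turn":[0,0,-0.01]},{"linear":[-1.1,-2.4,0.6],"turn":[0,0,-0.02]},{"linear":[-2.2,-4.8,1],"turn":[0,0,-0.04]},{"linear":[-3.7,-8,1.5],"turn":[0,0,-0.06]},{"linear":[-5.2,-11.2,2],"turn":[0,0,-0.09]},{"linear":[-6.7,-14.4,2],"turn":[0,0,-0.12]},{"linear":[-8.2,-17.6,2],"turn":[0,0,-0.15]},{"linear":[-9.7,-20.8,2],"turn":[0,0,-0.18]}]'
python3 log.py
python3 - <<'E'
from h import *
print(bot.get_state()["contact_force"])
im=bot.get_image("top"); hs=cv2.cvtColor(im,cv2.COLOR_BGR2HSV)
m=(hs[...,0]>8)&(hs[...,0]<35)&(hs[...,1]>100)&(hs[...,2]>70); m[:110]=0;m[215:]=0;m[:,:195]=0;m[:,300:]=0
for c in blobs(m,3):
    p=plane("top",c.reshape(-1,2),70)[:,:2]; print(cv2.boundingRect(c),cv2.contourArea(c),p.mean(0).round(0),"dmax",np.hypot(*(p-[590.8,10.6]).T).max().round())
cv2.imwrite("pics/t13.png",cv2.resize(im[120:250,130:400],None,fx=2.9,fy=2.9,interpolation=cv2.INTER_CUBIC))
E
```

```text
t: 29.15
eef_pos: [605.2, 64.4, 250.4]
eef_rot: [-1.66, 1.568, -0.349]
contact_force: [-0.2, -0.2, -1.7]
opening: 0.66
grip_force: 30.0
t: 29.95
eef_pos: [506.4, -146.5, 266.0]
eef_rot: [2.196, 1.568, -2.961]
contact_force: [0.9, -0.0, -0.7]
opening: 0.664
grip_force: 30.0
t 29.95 q [ 1.238  1.206 -0.706  1.773 -0.86   1.169 -2.158] p [ 506.4 -146.5  266. ] qd 0.51
[ 0.867455   -0.02333528 -0.7106253 ]
(248, 159, 13, 11) 63.5 [610.   5.] dmax 34.0
(265, 156, 8, 7) 29.0 [625. -38.] dmax 70.0
(272, 150, 8, 8) 29.0 [642. -59.] dmax 98.0
(252, 148, 12, 10) 45.5 [644.  -4.] dmax 72.0
```

View pics/t13.png

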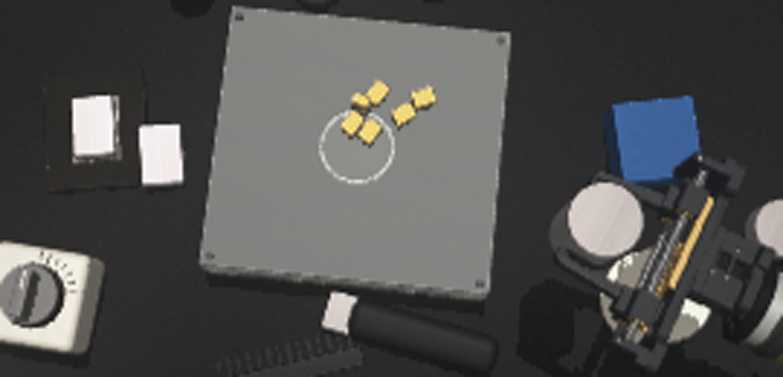

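All six heads are on the bed. One, at about (642, −59), is about 86 mm out, so I'll nudge it in later. Rolling the empty cup back upright over the stand.

```bash
python3 -m inch '[{"linear":[-0.5,-1.3,0],"turn":[-0.061,-0.129,0]},{"linear":[-1,-2.6,0],"turn":[-0.122,-0.259,0]},{"linear":[-1.5,-4,0],"turn":[-0.183,-0.388,0]},{"linear":[-2,-5.3,0],"turn":[-0.244,-0.517,0]},{"linear":[-2.5,-6.6,0],"turn":[-0.305,-0.647,0]},{"linear":[-3,-8,0],"turn":[-0.366,-0.776,0]},{"linear":[-3.5,-9.3,0],"turn":[-0.427,-0.905,0]},{"linear":[-4,-10.6,0],"turn":[-0.488,-1.034,0]}]'
python3 -m inch '[{"linear":[0,0,0],"turn":[-0.061,-0.129,0]},{"linear":[0,0,0],"turn":[-0.122,-0.259,0]},{"linear":[0,0,0],"turn":[-0.183,-0.388,0]},{"linear":[0,0,0],"turn":[-0.244,-0.517,0]},{"linear":[0,0,0],"turn":[-0.305,-0.647,0]},{"linear":[0,0,0],"turn":[-0.366,-0.776,0]},{"linear":[0,0,0],"turn":[-0.427,-0.905,0]},{"linear":[0,0,0],"turn":[-0.488,-1.034,0]}]'
python3 -m inch '[{"linear":[0,0,0],"turn":[-0.061,-0.129,0]},{"linear":[0,0,0],"turn":[-0.122,-0.259,0]},{"linear":[0,0,0],"turn":[-0.183,-0.388,0]},{"linear":[0,0,0],"turn":[-0.244,-0.517,0]},{"linear":[0,0,0],"turn":[-0.305,-0.647,0]},{"linear":[0,0,0],"turn":[-0.365,-0.772,0]},{"linear":[0,0,0],"turn":[-0.365,-0.772,0]},{"linear":[0,0,0],"turn":[-0.365,-0.772,0]}]'
python3 log.py
python3 - <<'E'
from ik import *
from h import *
s=bot.get_state(); M=R.from_euler("xyz",s["eef_rot"]); print(M.as_matrix().round(3))
p=np.array([440,-299,0])+55*np.array([.5,.866,0])-s["eef_pos"]; print("turn to h60",(pose(np.radians(60),1)*M.inv()).as_rotvec().round(3),"dpos",p.round(1))
im=bot.get_image("top"); print("axis@rim?",s["eef_pos"]-55*M.as_matrix()[:,2])
cv2.imwrite("pics/x14.png",cv2.resize(im[180:270,310:430],None,fx=6,fy=6,interpolation=cv2.INTER_CUBIC))
E
```

```text
t: 30.8
eef_pos: [466.7, -251.2, 265.7]
eef_rot: [-1.572, 0.424, -0.444]
contact_force: [-0.3, -0.2, -0.8]
opening: 0.659
grip_force: 30.0
t: 31.6
eef_pos: [467.0, -250.4, 265.4]
eef_rot: [-1.572, -0.719, -0.442]
contact_force: [-1.2, -0.6, -1.0]
opening: 0.659
grip_force: 30.0
t: 32.4
eef_pos: [467.6, -250.1, 266.2]
eef_rot: [-1.616, -1.565, -0.397]
contact_force: [-1.3, -0.6, -1.1]
opening: 0.658
grip_force: 30.0
t 32.4 q [ 1.58   1.588 -1.444  1.545 -0.04   1.166  0.132] p [ 467.6 -250.1  266.2] qd 0.006
[[ 0.005  0.904  0.428]
 [-0.002 -0.428  0.904]
 [ 1.    -0.006 -0.   ]]
turn to h60 [-0.002 -0.005 -0.082] dpos [-1.000e-01 -1.300e+00 -2.662e+02]
axis@rim? [ 444.0283675  -299.83022374  266.23460648]
```

```bash
python3 -m inch '[{"linear":[0,-0.1,-2],"turn":[0,0,-0.02]},{"linear":[0,-0.1,-5],"turn":[0,0,-0.04]},{"linear":[0,-0.1,-8],"turn":[0,0,-0.06]},{"linear":[0,-0.1,-11],"turn":[0,0,-0.082]},{"linear":[0,-0.1,-13],"turn":[0,0,-0.082]},{"linear":[0,-0.1,-14.3],"turn":[0,0,-0.082]},{"linear":[0,-0.1,-14.6],"turn":[0,0,-0.082]},{"linear":[0,-0.1,-14.6],"turn":[0,0,-0.082]}]'
python3 -m inch '[{"linear":[0,0,-0.2],"turn":[0,0,0]},{"linear":[0,0,-0.3],"turn":[0,0,0]},{"linear":[0,0,-0.3],"turn":[0,0,0]}]'
python3 log.py
```

```text
t: 33.25
eef_pos: [468.6, -250.9, 122.0]
eef_rot: [-0.471, -1.57, -1.624]
contact_force: [-0.4, -0.3, -1.4]
opening: 0.661
grip_force: 30.0
t: 33.55
eef_pos: [468.2, -250.9, 118.9]
eef_rot: [3.117, -1.57, 1.072]
contact_force: [-0.3, 0.5, -0.5]
opening: 0.655
grip_force: 30.0
t 33.55 q [ 1.608  1.784 -1.337  1.505  0.083  1.115  0.27 ] p [ 468.2 -250.9  118.9] qd 0.003
```

```bash
python3 -m inch '[{"linear":[0,0,-0.2],"turn":[0,0,0]},{"linear":[0,0,-0.4],"turn":[0,0,0]},{"linear":[0,0,-0.4],"turn":[0,0,0]},{"linear":[0,0,-0.4],"turn":[0,0,0]}]'
python3 - <<'E'
from h import *
im=bot.get_image("top");cv2.imwrite("pics/x15.png",cv2.resize(im[180:270,310:430],None,fx=6,fy=6,interpolation=cv2.INTER_CUBIC))
E
```

```text
t: 33.95
eef_pos: [468.2, -250.7, 114.4]
eef_rot: [-1.283, -1.57, -0.812]
contact_force: [-0.2, 0.1, -1.9]
opening: 0.658
grip_force: 30.0
```

View pics/x15.png

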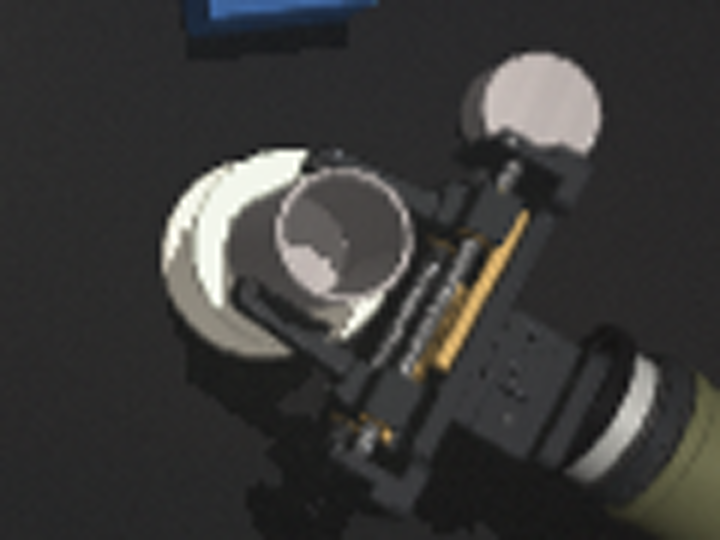

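```bash
python3 -m inch '[{"linear":[0,0,-0.15],"turn":[0,0,0]},{"linear":[0,0,-0.25],"turn":[0,0,0]},{"linear":[0,0,-0.25],"turn":[0,0,0]}]'
python3 - <<'E'
from h import *
print(plane("top",(367.2,218.8),171))
E
```

```text
t: 34.3
eef_pos: [468.3, -250.7, 113.4]
eef_rot: [-0.049, -1.568, -2.045]
contact_force: [-0.0, -0.3, 4.5]
opening: 0.656
grip_force: 29.9
[[ 441.55369881 -296.66701309  171.        ]]
```

```bash
python3 -m inch '[{"linear":[0,0,0],"turn":[0,0,0]},{"linear":[0,0,0],"turn":[0,0,0]},{"linear":[0,0,0],"turn":[0,0,0]},{"linear":[0,0,0],"turn":[0,0,0]},{"linear":[0,0,0],"turn":[0,0,0]},{"linear":[0,0,0],"turn":[0,0,0]},{"linear":[0,0,0],"turn":[0,0,0]},{"linear":[0,0,0],"turn":[0,0,0]}]' -1
python3 -m inch '[{"linear":[-0.7,-1.2,0],"turn":[0,0,0]},{"linear":[-2,-3.5,0],"turn":[0,0,0]},{"linear":[-4,-7,0],"turn":[0,0,0]},{"linear":[-6,-10.4,0],"turn":[0,0,0]},{"linear":[-8,-13.9,0],"turn":[0,0,0]},{"linear":[-8,-13.9,4],"turn":[0,0,0]},{"linear":[-8,-13.9,8],"turn":[0,0,0]},{"linear":[-8,-13.9,12],"turn":[0,0,0]}]'
python3 -m inch '[{"linear":[0,0,4],"turn":[0,0,0]},{"linear":[0,0,7],"turn":[0,0,0]},{"linear":[0,0,7],"turn":[0,0,0]},{"linear":[0,0,7],"turn":[0,0,0]}]'
python3 - <<'E'
from plan import *
from h import *
s=bot.get_state(); q=np.array(s["joint_positions"]); print(q.round(3),s["eef_pos"]); M0=R.from_euler("xyz",s["eef_rot"])
# push head from (642,-59) side toward bed centre: finger-down closed; tool y along push-perpendicular or whatever
hd=np.array([642.,-59]); b=np.array([590.8,10.6]); d=(b-hd)/np.linalg.norm(b-hd); print("dir",d, np.degrees(np.arctan2(d[1],d[0])))
for yaw in(-180,-150,-120,-90,-60,-30,0,30,60,90,120,150):
    Mt=R.from_euler("xyz",[np.pi,0,np.radians(yaw)]); w=(Mt*M0.inv()).as_rotvec(); 
    print(yaw,w.round(3),np.linalg.norm(w).round(2)); 
    run(q,[(np.array([660,-85,250]),Mt)],n=8)
im=bot.get_image("top"); hs=cv2.cvtColor(im,cv2.COLOR_BGR2HSV)
m=(hs[...,0]>8)&(hs[...,0]<35)&(hs[...,1]>100)&(hs[...,2]>70); m[:110]=0;m[215:]=0;m[:,:195]=0;m[:,300:]=0
for c in blobs(m,3): print(cv2.boundingRect(c),plane("top",c.reshape(-1,2).mean(0),70)[0].round(0))
g=im.min(2).copy(); g[:140]=0;g[200:]=0;g[:,:135]=0;g[:,197:]=0
for c in blobs(g>190): print("case z18",rect("top",c,18),"z26",rect("top",c,26))
cv2.imwrite("pics/x16.png",cv2.resize(im[130:260,130:430],None,fx=2.6,fy=2.6,interpolation=cv2.INTER_CUBIC))
E
```

```text
t: 35.1
eef_pos: [468.2, -250.7, 111.9]
eef_rot: [-1.411, -1.57, -0.683]
contact_force: [-0.1, -0.3, -0.3]
opening: 1.004
grip_force: 0.0
t: 35.9
eef_pos: [388.1, -389.9, 233.3]
eef_rot: [-0.89, -1.569, -1.205]
contact_force: [0.5, -0.7, 0.4]
opening: 0.994
grip_force: 0.0
t: 36.3
eef_pos: [388.0, -389.7, 301.6]
eef_rot: [-2.744, -1.569, 0.65]
contact_force: [-0.8, -0.4, -1.0]
opening: 0.995
grip_force: 0.0
[ 1.708  1.514 -1.403  1.282 -0.114  1.486  0.144] [ 388.01244964 -389.65214021  301.5528094 ]
dir [-0.59256719  0.80552103] 126.33939632917024
-180 [-1.581 -0.914  1.585] 2.42
[660 -85 250] [ 0.58  1.05 -1.35  1.33  1.01  1.51  0.93] err 0.0 worst 0.0
-150 [-1.409 -1.41   1.929] 2.77
[660 -85 250] [ 0.59  1.09 -1.43  1.33  1.07  1.57  1.42] err 0.0 worst 0.0
-120 [ 1.109  1.923 -2.223] 3.14
[660 -85 250] [-0.45  0.97  1.26  1.45 -0.98  1.37 -2.64] err 30.0 worst 40.6
-90 [ 0.515  1.925 -1.928] 2.77
[660 -85 250] [-0.26  0.8   0.7   1.33 -0.52  1.19 -2.64] err 0.0 worst 15.1
-60 [-1.000e-03  1.827e+00 -1.584e+00] 2.42
[660 -85 250] [-0.06  0.73  0.26  1.33 -0.19  1.11 -2.37] err 0
[... 369 characters left out ...]
 -85 250] [ 0.4   0.8  -0.69  1.33  0.52  1.19 -0.83] err 0.0 worst 0.0
90 [-1.53   0.409  0.411] 1.64
[660 -85 250] [ 0.47  0.86 -0.89  1.33  0.66  1.26 -0.41] err 0.0 worst 0.0
120 [-1.629e+00 -1.000e-03  8.160e-01] 1.82
[660 -85 250] [ 0.52  0.92 -1.07  1.33  0.8   1.34  0.02] err 0.0 worst 0.0
150 [-1.65  -0.443  1.21 ] 2.09
[660 -85 250] [ 0.56  0.99 -1.23  1.33  0.92  1.43  0.46] err 0.0 worst 0.0
(248, 159, 13, 11) [610.   5.  70.]
(265, 156, 8, 7) [625. -38.  70.]
(272, 150, 8, 8) [642. -59.  70.]
(252, 148, 12, 10) [644.  -4.  70.]
case z18 [591.5 222.2  62.1  42.3   7. ] z26 [589.9 220.6  61.7  42.    7. ]
case z18 [622.5 297.4  61.4  40.9   3.3] z26 [620.6 295.3  61.   40.7   3.3]
```

View pics/x16.png

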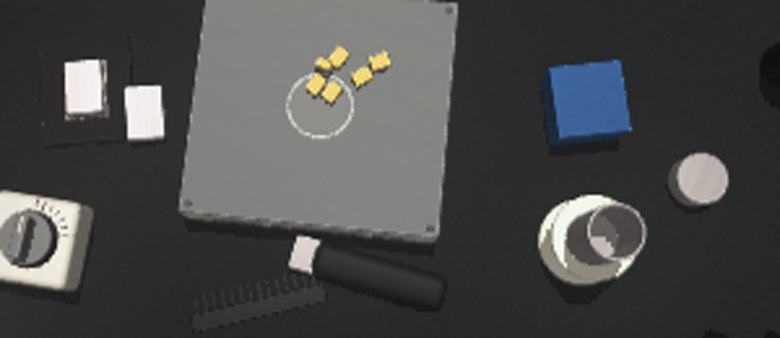

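The cup stands upright and near-centred on the stand, and the head positions are confirmed. I've used up my picture views, so from here I work from numbers only. Computing the nudge, and triangulating the knocked case.

Run:
```python
from plan import *
from h import *
s=bot.get_state(); M0=R.from_euler("xyz",s["eef_rot"]); Mt=R.from_euler("xyz",[np.pi,0,np.radians(126)])
w=(Mt*M0.inv()).as_rotvec(); print(w.round(3),(w/16).round(4),(np.array([661,-85,250])-s["eef_pos"]).round(1))
im=bot.get_image("side"); g=im.min(2).copy()
P=proj("side",[[591,222,18],[620,296,26],[591,222,26]]); print(P)
x,y=P.mean(0).astype(int); m=np.zeros_like(g); m[y-16:y+18,x-28:x+28]=g[y-16:y+18,x-28:x+28]
for t in(150,170,200):
    for c in blobs(m>t,8): print(t,cv2.boundingRect(c),c.reshape(-1,2).mean(0),[rect("side",c,z) for z in(18,26)])
print(g[y-14:y+16,x-24:x+24:2])
```

```text
[-1.641 -0.088  0.897] [-0.1026 -0.0055  0.0561] [273.  304.6 -50.5]
[[245.31938503 183.72964176]
 [248.34714185 172.96575107]
 [245.2739948  181.97555491]]
150 (237, 170, 21, 13) [247.19047619 176.73015873] [array([615.5, 285.2, 115.6,  70.2,  68.1]), array([612.4, 270.2, 114.3,  69.4,  68.1])]
150 (218, 163, 7, 5) [221.375  164.5625] [array([522.5, 417.7,  42.6,  26.7,  80.9]), array([520.4, 401.2,  42.1,  26.4,  80.9])]
170 (238, 178, 15, 5) [245.43333333 180.33333333] [array([595.2, 253. ,  58.4,  27.2,  -3.6]), array([592.3, 238.4,  57.8,  26.9,  -3.6])]
170 (241, 170, 16, 8) [248.5 173.5] [array([623.2, 306.7,  66.1,  51.2,   5.9]), array([619.9, 291.4,  65.3,  50.6,   5.9])]
200 (240, 179, 12, 3) [245.73913043 180.17391304] [array([598.6, 252.7,  44.5,  17.3, -14.5]), array([595.6, 238.1,  44. ,  17.1, -14.5])]
200 (241, 170, 16, 8) [248.47058824 173.38235294] [array([623.9, 306.8,  64.6,  48.3,   5.9]), array([620.7, 291.5,  63.8,  47.7,   5.9])]
[[183 163  56  40  43  46  42  43  44  42  43  43  44  44  43  44  42  43
   44  44  44  43  43  42]
 [154 152  52  44  43  45  45 
[... 2199 characters left out ...]
20 119 120 118 118 120 119 120 120 118 119 119 120 121 120 120 120
  119 121 119 120 122 119]
 [120 119 120 118 119 119 121 120 119 121 119 120 119 118 119 119 122 120
  120 122 120 121 119 120]
 [119 120 120 119 121 121 119 119 119 121 122 119 121 122 119 119 120 119
  118 120 117 120 119 120]
 [120 121 119 118 122 119 120 120 119 120 122 119 118 120 121 120 119 120
  121 119 120 122 119 120]
 [118 121 119 119 121 118 118 120 120 120 120 120 120 120 118 118 120 118
  120 120 120 118 120 119]
 [119 119 118 120 120 119 120 120 120 122 120 121 121 120 120 120 118 120
  122 121 121 121 120 119]
 [118 119 118 121 120 119 120 120 119 119 119 119 120 120 119 119 120 137
  138 138 122 119 121 121]]
```

The knocked case is leaning on the tray edge, tilted about its long axis by roughly 12°. Nudging the outlying heads first.

```bash
python3 -m inch '[{"linear":[1.7,1.9,0.5],"turn":[-0.103,-0.006,0.056]},{"linear":[3.4,3.8,1],"turn":[-0.205,-0.011,0.112]},{"linear":[5.1,5.7,1.5],"turn":[-0.308,-0.017,0.168]},{"linear":[6.8,7.6,2],"turn":[-0.41,-0.022,0.224]},{"linear":[8.5,9.5,2],"turn":[-0.513,-0.028,0.28]},{"linear":[10.2,11.4,2],"turn":[-0.616,-0.033,0.337]},{"linear":[11.9,13.3,2],"turn":[-0.718,-0.039,0.393]},{"linear":[13.7,15.2,2],"turn":[-0.821,-0.044,0.449]}]' 1 10
python3 -m inch '[{"linear":[1.7,1.9,0],"turn":[-0.103,-0.006,0.056]},{"linear":[3.4,3.8,0],"turn":[-0.205,-0.011,0.112]},{"linear":[5.1,5.7,-1],"turn":[-0.308,-0.017,0.168]},{"linear":[6.8,7.6,-2],"turn":[-0.41,-0.022,0.224]},{"linear":[8.5,9.5,-3.5],"turn":[-0.513,-0.028,0.28]},{"linear":[10.2,11.4,-5],"turn":[-0.616,-0.033,0.337]},{"linear":[11.9,13.3,-7],"turn":[-0.718,-0.039,0.393]},{"linear":[13.6,15.3,-7],"turn":[-0.82,-0.044,0.448]}]'
python3 -m inch '[{"linear":[0,0,0],"turn":[0,0,0]},{"linear":[0,0,0],"turn":[0,0,0]}]'
python3 log.py
python3 - <<'E'
from h import *
s=bot.get_state(); print(s["eef_rot"],s["opening"])
im=bot.get_image("top"); hs=cv2.cvtColor(im,cv2.COLOR_BGR2HSV)
m=(hs[...,0]>8)&(hs[...,0]<35)&(hs[...,1]>100)&(hs[...,2]>70); m[:110]=0;m[215:]=0;m[:,:195]=0;m[:,300:]=0
for c in blobs(m,3): print(cv2.boundingRect(c),plane("top",c.reshape(-1,2).mean(0),70)[0].round(0))
E
```

```text
t: 37.2
eef_pos: [525.6, -237.8, 320.3]
eef_rot: [2.806, -0.754, 1.86]
contact_force: [-0.4, 0.2, 0.1]
opening: 0.299
grip_force: 0.0
t: 38.0
eef_pos: [660.2, -85.6, 247.7]
eef_rot: [-3.134, -0.0, 2.202]
contact_force: [0.3, -1.3, -0.7]
opening: 0.004
grip_force: 0.0
t: 38.2
eef_pos: [660.9, -82.6, 250.6]
eef_rot: [-3.14, -0.003, 2.204]
contact_force: [-1.0, -0.4, -0.8]
opening: 0.006
grip_force: 0.0
t 38.2 q [ 0.54   0.898 -1.105  1.345  0.792  1.368  0.078] p [660.9 -82.6 250.6] qd 0.074
[-3.14010601e+00 -2.60154184e-03  2.20415885e+00] 0.00634244876399405
(248, 158, 13, 12) [611.   6.  70.]
(265, 150, 15, 13) [635. -48.  70.]
(252, 148, 12, 10) [644.  -4.  70.]
```

```bash
python3 -m inch '[{"linear":[0.2,-0.4,-4],"turn":[0,0,0]},{"linear":[0.2,-0.4,-8],"turn":[0,0,0]},{"linear":[0.2,-0.4,-12],"turn":[0,0,0]},{"linear":[0.2,-0.4,-16],"turn":[0,0,0]},{"linear":[0.2,-0.4,-19],"turn":[0,0,0]},{"linear":[0.2,-0.4,-20.3],"turn":[0,0,0]},{"linear":[0.2,-0.4,-20.7],"turn":[0,0,0]},{"linear":[0.2,-0.4,-20.7],"turn":[0,0,0]}]'
python3 -m inch '[{"linear":[-0.3,0.4,0],"turn":[0,0,0]},{"linear":[-0.6,0.8,0],"turn":[0,0,0]},{"linear":[-0.9,1.2,0],"turn":[0,0,0]},{"linear":[-1.2,1.6,0],"turn":[0,0,0]},{"linear":[-1.5,2,0],"turn":[0,0,0]},{"linear":[-1.8,2.4,0],"turn":[0,0,0]},{"linear":[-2.1,2.8,0],"turn":[0,0,0]},{"linear":[-2.4,3.2,0],"turn":[0,0,0]}]'
python3 -m inch '[{"linear":[0,0,0],"turn":[0,0,0]},{"linear":[0.6,-0.8,0],"turn":[0,0,0]},{"linear":[0.6,-0.8,4],"turn":[0,0,0]},{"linear":[0.6,-0.8,8],"turn":[0,0,0]},{"linear":[0.6,-0.8,13],"turn":[0,0,0]},{"linear":[1.2,-4,16],"turn":[0,0,0]},{"linear":[1.2,-8,16],"turn":[0,0,0]},{"linear":[1.2,-8,16],"turn":[0,0,0]}]'
python3 log.py
python3 - <<'E'
from h import *
im=bot.get_image("top"); hs=cv2.cvtColor(im,cv2.COLOR_BGR2HSV)
m=(hs[...,0]>8)&(hs[...,0]<35)&(hs[...,1]>100)&(hs[...,2]>70); m[:110]=0;m[215:]=0;m[:,:195]=0;m[:,300:]=0
for c in blobs(m,3):
    p=plane("top",c.reshape(-1,2),70)[:,:2]; print(cv2.boundingRect(c),cv2.contourArea(c),p.mean(0).round(0),"dmax",np.hypot(*(p-[590.8,10.6]).T).max().round())
E
```

```text
t: 39.05
eef_pos: [663.5, -89.7, 45.4]
eef_rot: [3.141, -0.001, 2.198]
contact_force: [-0.9, 0.4, -0.1]
opening: 0.003
grip_force: 0.0
t: 39.85
eef_pos: [638.9, -56.4, 44.9]
eef_rot: [-3.142, -0.001, 2.2]
contact_force: [0.8, -0.4, 0.7]
opening: 0.005
grip_force: 0.0
t: 40.65
eef_pos: [652.0, -146.2, 205.2]
eef_rot: [-3.139, 0.005, 2.188]
contact_force: [0.4, -0.3, -1.3]
opening: 0.008
grip_force: 0.0
t 40.65 q [ 0.631  0.943 -1.081  1.401  0.842  1.293  0.116] p [ 652.  -146.2  205.2] qd 0.074
(248, 158, 13, 12) 64.0 [611.   6.] dmax 37.0
(265, 156, 8, 7) 29.0 [625. -38.] dmax 70.0
(272, 150, 8, 8) 28.5 [643. -58.] dmax 98.0
(252, 148, 12, 10) 45.5 [644.  -4.] dmax 72.0
```

The heads didn't move, so the fingertip passed above them. The TCP-to-tip offset is closer to 35 mm, as the earlier top view suggested. Repeating about 10 mm lower, watching force.

```bash
python3 -m inch '[{"linear":[0.5,3,0],"turn":[0,0,0]},{"linear":[1.1,5.6,-3],"turn":[0,0,0]},{"linear":[1.1,5.6,-8],"turn":[0,0,0]},{"linear":[1.1,5.6,-12],"turn":[0,0,0]},{"linear":[1.1,5.6,-15],"turn":[0,0,0]},{"linear":[1.1,5.6,-16.3],"turn":[0,0,0]},{"linear":[1.1,5.6,-16.8],"turn":[0,0,0]},{"linear":[1.1,5.6,-16.8],"turn":[0,0,0]}]'
python3 -m inch '[{"linear":[0,0,-0.2],"turn":[0,0,0]},{"linear":[0,0,-0.4],"turn":[0,0,0]},{"linear":[0,0,-0.4],"turn":[0,0,0]}]'
```

```text
t: 41.5
eef_pos: [662.7, -80.3, 37.5]
eef_rot: [3.14, -0.001, 2.2]
contact_force: [-0.1, -0.2, 0.0]
opening: 0.007
grip_force: 0.0
t: 41.8
eef_pos: [662.6, -80.9, 33.7]
eef_rot: [3.141, -0.0, 2.2]
contact_force: [0.5, -0.5, -0.4]
opening: 0.002
grip_force: 0.0
```

```bash
python3 -m inch '[{"linear":[-0.3,0.4,0],"turn":[0,0,0]},{"linear":[-0.6,0.8,0],"turn":[0,0,0]},{"linear":[-0.9,1.2,0],"turn":[0,0,0]},{"linear":[-1.2,1.6,0],"turn":[0,0,0]},{"linear":[-1.5,2,0],"turn":[0,0,0]},{"linear":[-1.8,2.4,0],"turn":[0,0,0]},{"linear":[-2.1,2.8,0],"turn":[0,0,0]},{"linear":[-2.3,3.1,0],"turn":[0,0,0]}]'
python3 -m inch '[{"linear":[0,0,0],"turn":[0,0,0]},{"linear":[0.6,-0.8,0],"turn":[0,0,0]},{"linear":[0.6,-0.8,4],"turn":[0,0,0]},{"linear":[0.6,-0.8,8],"turn":[0,0,0]},{"linear":[0.6,-0.8,13],"turn":[0,0,0]},{"linear":[1.2,-4,16],"turn":[0,0,0]},{"linear":[1.2,-8,16],"turn":[0,0,0]},{"linear":[1.2,-8,16],"turn":[0,0,0]}]'
python3 log.py
cat > heads.py <<'E'
from h import *
im=bot.get_image("top"); hs=cv2.cvtColor(im,cv2.COLOR_BGR2HSV)
m=(hs[...,0]>8)&(hs[...,0]<35)&(hs[...,1]>100)&(hs[...,2]>70); m[:110]=0;m[215:]=0;m[:,:195]=0;m[:,300:]=0
for c in blobs(m,3):
    p=plane("top",c.reshape(-1,2),70)[:,:2]; print(cv2.boundingRect(c),cv2.contourArea(c),p.mean(0).round(0),"dmax",np.hypot(*(p-[590.8,10.6]).T).max().round())
E
python3 heads.py
```

```text
t: 42.6
eef_pos: [639.3, -49.7, 33.3]
eef_rot: [3.141, -0.0, 2.2]
contact_force: [1.6, -2.5, 4.4]
opening: 0.0
grip_force: 1.9
t: 43.4
eef_pos: [651.4, -138.6, 192.4]
eef_rot: [-3.138, 0.003, 2.189]
contact_force: [0.0, -0.2, -1.4]
opening: 0.005
grip_force: 0.0
t 43.4 q [ 0.621  0.953 -1.072  1.421  0.852  1.27   0.095] p [ 651.4 -138.6  192.4] qd 0.073
(247, 156, 25, 15) 131.5 [612. -10.] dmax 67.0
(252, 148, 12, 10) 45.5 [644.  -4.] dmax 72.0
```

All the heads are now within 72 mm, edges included. On to the knocked case, gripping it by its long ends.

```bash
python3 -m inch '[{"linear":[-0.8,4.5,0],"turn":[0,0,-0.06]},{"linear":[-1.5,9,0],"turn":[0,0,-0.12]},{"linear":[-2.3,13.5,0],"turn":[0,0,-0.19]},{"linear":[-3,18,0],"turn":[0,0,-0.25]},{"linear":[-3.8,22.5,0],"turn":[0,0,-0.31]},{"linear":[-4.5,27,0],"turn":[0,0,-0.37]},{"linear":[-5.3,31.5,0],"turn":[0,0,-0.44]},{"linear":[-6.1,36.1,0],"turn":[0,0,-0.506]}]' -1 10
python3 -m inch '[{"linear":[0,0,0],"turn":[0,0,0]},{"linear":[0,0,0],"turn":[0,0,0]},{"linear":[0,0,0],"turn":[0,0,0]},{"linear":[0,0,0],"turn":[0,0,0]}]'
python3 log.py; python3 heads.py
python3 - <<'E'
from h import *
s=bot.get_state(); print(s["eef_pos"],s["eef_rot"],s["opening"])
im=bot.get_image("top");g=im.min(2).copy(); g[:140]=0;g[200:]=0;g[:,:135]=0;g[:,197:]=0
for c in blobs(g>190): print(cv2.boundingRect(c),"z22",rect("top",c,22))
E
```

```text
t: 44.25
eef_pos: [588.7, 233.4, 192.0]
eef_rot: [-3.139, -0.001, 1.693]
contact_force: [0.8, 0.2, -0.0]
opening: 0.708
grip_force: 0.0
t: 44.65
eef_pos: [590.7, 229.2, 192.3]
eef_rot: [-3.141, 0.0, 1.692]
contact_force: [0.0, -0.0, 0.0]
opening: 1.0
grip_force: 0.0
t 44.65 q [ 0.021  0.862 -0.933  1.531  0.739  1.132 -0.949] p [590.7 229.2 192.3] qd 0.006
[590.70052797 229.29680958 192.46472091] [-3.14100129e+00 -6.89947022e-05  1.69171214e+00] 0.9972795794200441
```

```bash
python3 -m inch '[{"linear":[0,-0.6,-4],"turn":[0,0,0]},{"linear":[0,-0.6,-8],"turn":[0,0,0]},{"linear":[0,-0.6,-12],"turn":[0,0,0]},{"linear":[0,-0.6,-16],"turn":[0,0,0]},{"linear":[0,-0.6,-19],"turn":[0,0,0]},{"linear":[0,-0.6,-20.5],"turn":[0,0,0]},{"linear":[0,-0.6,-21],"turn":[0,0,0]},{"linear":[0,-0.6,-21],"turn":[0,0,0]}]'
python3 -m inch '[{"linear":[0,0,-0.3],"turn":[0,0,0]},{"linear":[0,0,-0.6],"turn":[0,0,0]},{"linear":[0,0,-0.8],"turn":[0,0,0]},{"linear":[0,0,-0.8],"turn":[0,0,0]}]'
python3 log.py
```

```text
t: 45.55
eef_pos: [590.6, 225.4, -16.6]
eef_rot: [3.141, -0.002, 1.694]
contact_force: [-0.5, -0.4, 0.2]
opening: 1.0
grip_force: 0.0
t: 45.95
eef_pos: [590.3, 225.2, -24.9]
eef_rot: [3.141, -0.001, 1.694]
contact_force: [-0.9, -1.0, 0.5]
opening: 1.0
grip_force: 0.0
t 45.95 q [-0.05   1.126 -0.747  1.65   1.02   0.802 -1.152] p [590.3 225.2 -24.9] qd 0.002
```

```bash
python3 -m inch '[{"linear":[0,-0.2,-0.1],"turn":[0,0,0]},{"linear":[0,-0.2,-0.1],"turn":[0,0,0]},{"linear":[0,-0.2,-0.1],"turn":[0,0,0]},{"linear":[0,-0.2,-0.1],"turn":[0,0,0]},{"linear":[0,-0.2,-0.1],"turn":[0,0,0]},{"linear":[0,-0.2,-0.1],"turn":[0,0,0]},{"linear":[0,-0.2,-0.1],"turn":[0,0,0]},{"linear":[0,-0.2,-0.1],"turn":[0,0,0]}]' 1 12
python3 -m inch '[{"linear":[0,0,0],"turn":[0,0,0]},{"linear":[0,0,1],"turn":[0,0,0]},{"linear":[0,0,3],"turn":[0,0,0]},{"linear":[0,0,6],"turn":[0,0,0]},{"linear":[0,0,6],"turn":[0,0,0]},{"linear":[0,0,6],"turn":[0,0,0]}]'
python3 log.py
python3 - <<'E'
from h import *
im=bot.get_image("side"); g=im.min(2); print(proj("side",[[590,223,75],[620,296,26]]))
print(g[160:184,222:262:2])
E
```

```text
t: 46.75
eef_pos: [590.2, 223.2, -26.0]
eef_rot: [3.141, -0.001, 1.694]
contact_force: [0.2, -0.5, -0.1]
opening: 0.727
grip_force: 12.0
t: 47.35
eef_pos: [590.9, 223.7, 35.8]
eef_rot: [3.139, -0.002, 1.694]
contact_force: [-0.3, -0.3, -1.0]
opening: 0.723
grip_force: 12.0
t 47.35 q [-0.022  1.044 -0.803  1.645  0.939  0.879 -1.094] p [590.9 223.7  35.8] qd 0.031
[[244.68845972 170.93260471]
 [248.34714185 172.96575107]]
[[ 17  22  21  41  49  25  23  25  33  34  36  37  36  34  33  32  22  22
   31  35]
 [ 49  55  20  35  31  24  23  20  32  33  32  36  36  36  36  25  19  24
   35  36]
 [103 134  20  30  30  24  23  25  35  34  37  35  36  34  34  27  21  24
   31  37]
 [141 183  25  30  35  27  23  25  34  34  35  36  34  35  35  30  19  24
   32  37]
 [158 167  37  32  36  31  23  21  31  33  33  35  35  36  50  30  19  24
   31  37]
 [160 142  45  35  35  35  23  23  27  37  40  46  72  92  95  35  18  22
   37  37]
 [134 132  47  35  35  36  21  21  35  61  94  90 187 201 141  57  19  24
   37  37]
 [127 128  46  35  38  35  22  22  70 102 138 127 247 246 201  92  21  22
   35 
[... 665 characters left out ...]
 180 171
   44  31]
 [ 38  37  36  36  35  31  33  31  48 132 127 146 150 188 178 126 131 141
   49  33]
 [ 38  36  37  38  33  20  34  33  41 108 115 153 136 134 115 115 135 141
   80  34]
 [ 39  36  36  39  37  25  32  34  32  55  94 134 126 135 120 119 111 127
   94  32]
 [ 35  37  36  35  38  33  29  33  32  36  66 138 119 114 122  78  48  82
   43  42]
 [ 36  37  36  36  35  35  24  32  31  34  59 122  79  56  86  47  46  61
   67  74]
 [ 37  36  34  38  37  37  26  39  49  57  81 100  67  72  78  78  86  93
  101 103]
 [ 36  37  38  40  41  46  65  73  81  91  95 104 101 101 103 103 102 104
  104 103]
 [ 42  45  43  43  43  60 102 105 103 103 103 105 104 105 105 103 104 102
  103 103]]
```

```bash
python3 -m inch '[{"linear":[0.7,2,0],"turn":[0,0,0]},{"linear":[1.6,4,0],"turn":[0,0,0]},{"linear":[2.4,6,0],"turn":[0,0,0]},{"linear":[2.95,7.3,0],"turn":[0,0,0]},{"linear":[2.95,7.3,-1],"turn":[0,0,0]},{"linear":[2.95,7.3,-2],"turn":[0,0,0]},{"linear":[2.95,7.3,-2.8],"turn":[0,0,0]},{"linear":[2.95,7.3,-3.1],"turn":[0,0,0]}]'
python3 -m inch '[{"linear":[0,0,0],"turn":[0,0,0]},{"linear":[0,0,0],"turn":[0,0,0]},{"linear":[0,0,-0.15],"turn":[0,0,0]},{"linear":[0,0,-0.15],"turn":[0,0,0]}]'
```

```text
t: 48.2
eef_pos: [618.7, 294.0, 0.8]
eef_rot: [-3.139, 0.002, 1.694]
contact_force: [-1.0, -0.1, -0.7]
opening: 0.724
grip_force: 12.0
t: 48.6
eef_pos: [619.8, 296.3, 1.7]
eef_rot: [3.141, -0.001, 1.694]
contact_force: [-0.4, -0.1, -0.2]
opening: 0.722
grip_force: 12.0
```

```bash
python3 -m inch '[{"linear":[0,0,-0.15],"turn":[0,0,0]},{"linear":[0,0,-0.3],"turn":[0,0,0]},{"linear":[0,0,-0.3],"turn":[0,0,0]}]'
```

```text
t: 48.9
eef_pos: [619.9, 296.9, -0.9]
eef_rot: [3.141, -0.002, 1.694]
contact_force: [0.1, -0.0, 3.8]
opening: 0.723
grip_force: 12.0
```

```bash
python3 -m inch '[{"linear":[0,0,-0.1],"turn":[0,0,0]},{"linear":[0,0,-0.2],"turn":[0,0,0]},{"linear":[0,0,-0.2],"turn":[0,0,0]}]' - 5
python3 -m inch '[{"linear":[0,0,-0.1],"turn":[0,0,0]},{"linear":[0,0,-0.1],"turn":[0,0,0]},{"linear":[0,0,-0.1],"turn":[0,0,0]}]'
```

```text
t: 49.2
eef_pos: [619.9, 296.8, -3.5]
eef_rot: [3.141, -0.002, 1.695]
contact_force: [0.8, 0.6, 1.6]
opening: 0.729
grip_force: 5.0
t: 49.5
eef_pos: [619.7, 296.3, -4.6]
eef_rot: [3.142, -0.001, 1.694]
contact_force: [0.8, 2.1, 2.1]
opening: 0.729
grip_force: 5.0
```

```bash
python3 -m inch '[{"linear":[0,0,0],"turn":[0,0,0]},{"linear":[0,0,0],"turn":[0,0,0]},{"linear":[0,0,0],"turn":[0,0,0]},{"linear":[0,0,0],"turn":[0,0,0]},{"linear":[0,0,4],"turn":[0,0,0]},{"linear":[0,0,9],"turn":[0,0,0]},{"linear":[0,0,14],"turn":[0,0,0]},{"linear":[0,0,19],"turn":[0,0,0]}]' -1
python3 -m inch '[{"linear":[-2,-4,2],"turn":[0,0,0]},{"linear":[-4,-8.5,4],"turn":[0,0,0]},{"linear":[-6,-13,6],"turn":[0,0,0]},{"linear":[-8,-17.5,6],"turn":[0,0,0]},{"linear":[-10,-22,6],"turn":[0,0,0]},{"linear":[-12,-26.5,6],"turn":[0,0,0]},{"linear":[-14,-31,6],"turn":[0,0,0]},{"linear":[-16,-35.5,6],"turn":[0,0,0]}]'
python3 -m inch '[{"linear":[-1,-4.5,0],"turn":[0,0,0]},{"linear":[-2,-9,0],"turn":[0,0,0]},{"linear":[-2,-13.5,0],"turn":[0,0,0]},{"linear":[-2,-18,0],"turn":[0,0,0]},{"linear":[-2,-18,0],"turn":[0,0,0]}]'
python3 log.py; python3 heads.py
python3 - <<'E'
from h import *
im=bot.get_image("top");g=im.min(2).copy(); g[:140]=0;g[200:]=0;g[:,:135]=0;g[:,197:]=0
for t in(150,190):
  for c in blobs(g>t): print(cv2.boundingRect(c),"z44",rect("top",c,44))
im2=im[200:250,112:172]; print(im2.max(2)[8:38:1,10:42])
E
```

```text
t: 50.3
eef_pos: [619.3, 295.9, 187.2]
eef_rot: [-3.141, -0.001, 1.695]
contact_force: [0.1, 0.3, 0.0]
opening: 0.999
grip_force: 0.0
t: 51.1
eef_pos: [459.3, -58.7, 245.5]
eef_rot: [-3.142, -0.0, 1.694]
contact_force: [0.7, -0.8, -0.2]
opening: 1.002
grip_force: 0.0
t: 51.6
eef_pos: [438.9, -244.0, 244.2]
eef_rot: [-3.139, 0.001, 1.682]
contact_force: [-0.1, 0.1, -0.3]
opening: 1.002
grip_force: 0.0
t 51.6 q [ 1.061  0.677 -1.105  1.855  0.697  1.063 -0.215] p [ 438.9 -244.   244.2] qd 0.079
(247, 156, 25, 15) 132.5 [612. -10.] dmax 67.0
(252, 148, 12, 10) 45.5 [644.  -4.] dmax 72.0
(153, 151, 15, 22) z44 [619.8 295.7  62.8  43.2   7.2]
(153, 152, 15, 20) z44 [619.9 296.   61.1  41.4   7.3]
[[ 46  47  47  47  47  46 198 227 232 234 233 233 234 233 234 234 236 237
  237 237 236 211 186 238 214 160 236 236 237 236 234 230]
 [ 47  45  48  47  47  74 210 231 232 233 234 234 234 233 234 235 236 237
  237 237 238 233 203 238 134 230 239 213 214 240 240 240]
 [ 47  46  46  47  47  90 217 233 233 233 234 233 234 233 234 236 237 211
  174 140 209 211 233 238 119 238 240 166 236 241 242 242]

[... 2891 characters left out ...]
2 227 237 237 237 237 239 241 242]
 [112 217 234 233 232 231 232 233 235 234 234 234 236 237 234 226 224 224
  183 224 226 226 226 228 237 237 238 237 237 237 240 240]
 [108 203 222 225 228 229 231 232 235 234 234 234 235 236 237 237 237 236
  232 237 237 236 235 237 237 239 239 238 237 237 239 238]
 [ 65 152 198 200 207 209 214 220 225 227 230 232 234 235 238 237 236 235
  236 237 237 235 235 236 237 239 239 239 238 238 239 231]
 [ 50  76 110 128 159 172 184 192 203 203 209 213 219 223 225 228 232 234
  236 238 238 236 236 236 237 238 239 240 239 238 238 227]
 [ 50  50  57  65  80  86  97  96 118 127 161 175 187 196 203 204 211 217
  220 223 226 230 233 235 236 237 239 239 238 237 237 224]]
```

The pile is restored at (619.8, 295.7), yaw 7.2°, and the heads are fine. Next, the timer geometry.

Run:
```python
from plan import *
from h import *
a,b=plane("top",[(138.3,212),(134.2,228)],112); print("bar ends",a,b,"mid",(a+b)/2,"head",np.degrees(np.arctan2(*(a-b)[1::-1])),np.linalg.norm(a-b))
f=plane("top",(139.2,221.2),88)[0]; print("flange",f)
s=bot.get_state(); q=np.array(s["joint_positions"]); M0=R.from_euler("xyz",s["eef_rot"]); print(s["eef_pos"])
c=(a+b)/2; hd=np.arctan2(*(a-b)[1::-1])
for add in(0,np.pi):
    y=hd+add; Mt=R.from_euler("xyz",[np.pi,0,y]); print("yaw",y,(Mt*M0.inv()).as_rotvec().round(3))
    Me=R.from_euler("xyz",[np.pi,0,y-1.3]); Mm=R.from_euler("xyz",[np.pi,0,y-.65])
    run(q,[((c[0],c[1],200),Mt),((c[0],c[1],56),Mt),((c[0],c[1],50),Mm),((c[0],c[1],50),Me)],n=10)
```

```text
bar ends [457.27471778 330.43514788 112.        ] [412.16344102 339.05977112 112.        ] mid [434.7190794 334.7474595 112.       ] head -10.82351184606213 45.92832913477806
flange [433.07308949 333.76806476  88.        ]
[ 440.0585872 -237.3891911  245.159778 ]
yaw -0.18890591834239384 [-2.000e-03  1.000e-03 -1.881e+00]
[435. 335. 200.] [-0.56  0.6  -0.24  1.79  0.2   0.77 -2.64] err 0.0 worst 0.0
[435. 335.  56.] [-0.64  0.82 -0.12  1.89  0.2   0.44 -2.64] err 0.0 worst 0.0
[435. 335.  50.] [-0.88  0.84  0.28  1.9  -0.48  0.47 -2.64] err 0.0 worst 0.0
[435. 335.  50.] [-0.97  0.88  0.53  1.96 -0.98  0.57 -2.64] err 24.8 worst 24.8
yaw 2.9526867352473993 [-1.000e-03 -1.000e-03  1.261e+00]
[435. 335. 200.] [-0.1   0.88 -1.18  1.79  0.91  1.13 -0.19] err 0.0 worst 0.0
[435. 335.  56.] [-0.18  1.06 -1.01  1.9   1.17  0.93 -0.38] err 0.0 worst 0.0
[435. 335.  50.] [-0.23  1.01 -0.88  1.9   1.1   0.82 -0.98] err 0.0 worst 0.0
[435. 335.  50.] [-0.3   0.95 -0.74  1.9   1.    0.71 -1.53] err 0.0 worst 0.0
```

```bash
python3 -m inch '[{"linear":[0,3.6,0],"turn":[0,0,0.08]},{"linear":[0,7.2,0],"turn":[0,0,0.16]},{"linear":[-0.1,10.8,0],"turn":[0,0,0.24]},{"linear":[-0.1,14.4,0],"turn":[0,0,0.32]},{"linear":[-0.2,18,0],"turn":[0,0,0.4]},{"linear":[-0.2,21.6,0],"turn":[0,0,0.48]},{"linear":[-0.3,25.2,0],"turn":[0,0,0.56]},{"linear":[-0.3,28.8,0],"turn":[0,0,0.63]}]'
python3 -m inch '[{"linear":[0,3.6,0],"turn":[0,0,0.08]},{"linear":[0,7.2,0],"turn":[0,0,0.16]},{"linear":[-0.1,10.8,0],"turn":[0,0,0.24]},{"linear":[-0.1,14.4,0],"turn":[0,0,0.32]},{"linear":[-0.2,18,0],"turn":[0,0,0.4]},{"linear":[-0.2,21.6,0],"turn":[0,0,0.48]},{"linear":[-0.3,25.2,0],"turn":[0,0,0.56]},{"linear":[-0.3,28.4,0],"turn":[0,0,0.631]}]'
python3 -m inch '[{"linear":[0,0,-2],"turn":[0,0,0]},{"linear":[0,0,-4],"turn":[0,0,0]},{"linear":[0,0,-6],"turn":[0,0,0]},{"linear":[0,0,-6],"turn":[0,0,0]},{"linear":[0,0,-6],"turn":[0,0,0]}]'
python3 log.py; python3 -c "
from h import *
print(bot.get_state()['eef_rot'])"
```

```text
t: 52.5
eef_pos: [436.3, 54.2, 245.8]
eef_rot: [3.141, -0.001, 2.331]
contact_force: [-0.5, 0.4, -0.4]
opening: 1.001
grip_force: 0.0
t: 53.3
eef_pos: [432.2, 338.4, 246.0]
eef_rot: [3.141, -0.001, 2.963]
contact_force: [0.2, 0.6, -0.7]
opening: 0.998
grip_force: 0.0
t: 53.8
eef_pos: [433.3, 336.2, 186.1]
eef_rot: [3.141, -0.001, 2.958]
contact_force: [-1.2, 0.3, 1.3]
opening: 1.003
grip_force: 0.0
t 53.8 q [-0.11   0.883 -1.209  1.795  0.912  1.15  -0.241] p [433.3 336.2 186.1] qd 0.021
[ 3.14093393e+00 -1.34355456e-03  2.95789208e+00]
```

```bash
python3 -m inch '[{"linear":[0.05,-0.2,-3],"turn":[0,0,0]},{"linear":[0.05,-0.2,-6],"turn":[0,0,0]},{"linear":[0.05,-0.2,-9],"turn":[0,0,0]},{"linear":[0.05,-0.2,-11],"turn":[0,0,0]},{"linear":[0.05,-0.2,-12.3],"turn":[0,0,0]},{"linear":[0.05,-0.2,-12.6],"turn":[0,0,0]},{"linear":[0.05,-0.2,-12.6],"turn":[0,0,0]},{"linear":[0.05,-0.2,-12.6],"turn":[0,0,0]}]'
python3 -m inch '[{"linear":[0,0,0],"turn":[0,0,0]},{"linear":[0,0,0],"turn":[0,0,0]},{"linear":[0,0,0],"turn":[0,0,0]},{"linear":[0,0,0],"turn":[0,0,0]},{"linear":[0,0,0],"turn":[0,0,0]},{"linear":[0,0,0],"turn":[0,0,0]},{"linear":[0,0,0],"turn":[0,0,0]},{"linear":[0,0,0],"turn":[0,0,0]}]' 1 40
python3 -m inch '[{"linear":[0,0,0],"turn":[0,0,0]},{"linear":[0,0,0],"turn":[0,0,0]},{"linear":[0,0,0],"turn":[0,0,0]},{"linear":[0,0,0],"turn":[0,0,0]}]'
python3 log.py
```

```text
t: 54.6
eef_pos: [435.4, 334.1, 60.8]
eef_rot: [3.139, 0.0, 2.955]
contact_force: [0.1, -0.6, 0.4]
opening: 0.999
grip_force: 0.0
t: 55.4
eef_pos: [435.0, 333.2, 59.4]
eef_rot: [3.142, -0.001, 2.955]
contact_force: [-0.6, 0.6, -0.2]
opening: 0.301
grip_force: 0.0
t: 55.8
eef_pos: [435.3, 335.0, 59.7]
eef_rot: [3.138, -0.001, 2.956]
contact_force: [2.2, 4.5, -4.1]
opening: 0.158
grip_force: 40.0
t 55.8 q [-0.17   1.047 -1.068  1.889  1.144  0.982 -0.406] p [435.3 335.   59.7] qd 0.002
```

Gripped at 14 mm. Pressing down 10 mm.

```bash
python3 -m inch '[{"linear":[0,0.1,-0.3],"turn":[0,0,0]},{"linear":[0,0.1,-0.6],"turn":[0,0,0]},{"linear":[0,0.1,-0.8],"turn":[0,0,0]},{"linear":[0,0.1,-0.9],"turn":[0,0,0]},{"linear":[0,0.1,-0.9],"turn":[0,0,0]},{"linear":[0,0.1,-0.9],"turn":[0,0,0]}]'
```

```text
t: 56.4
eef_pos: [435.4, 335.0, 51.5]
eef_rot: [3.14, 0.0, 2.955]
contact_force: [1.1, 1.2, 8.8]
opening: 0.152
grip_force: 40.0
```

```bash
python3 -m inch '[{"linear":[0,0,-0.1],"turn":[0,0,-0.05]},{"linear":[0,0,-0.1],"turn":[0,0,-0.13]},{"linear":[0,0,-0.1],"turn":[0,0,-0.21]},{"linear":[0,0,-0.1],"turn":[0,0,-0.29]},{"linear":[0,0,-0.1],"turn":[0,0,-0.37]},{"linear":[0,0,-0.1],"turn":[0,0,-0.45]},{"linear":[0,0,-0.1],"turn":[0,0,-0.53]},{"linear":[0,0,-0.1],"turn":[0,0,-0.61]}]'
python3 -m inch '[{"linear":[0,0,0],"turn":[0,0,-0.08]},{"linear":[0,0,0],"turn":[0,0,-0.16]},{"linear":[0,0,0],"turn":[0,0,-0.24]},{"linear":[0,0,0],"turn":[0,0,-0.32]},{"linear":[0,0,0],"turn":[0,0,-0.4]},{"linear":[0,0,0],"turn":[0,0,-0.48]},{"linear":[0,0,0],"turn":[0,0,-0.55]},{"linear":[0,0,0],"turn":[0,0,-0.6]}]'
python3 -m inch '[{"linear":[0,0,0],"turn":[0,0,-0.03]},{"linear":[0,0,0],"turn":[0,0,-0.06]},{"linear":[0,0,0],"turn":[0,0,-0.06]}]'
python3 -c "
from h import *
print(bot.get_state()['ft_torque'])"
```

```text
t: 57.2
eef_pos: [434.7, 333.7, 51.3]
eef_rot: [3.142, 0.001, 2.342]
contact_force: [-2.3, -3.5, 19.0]
opening: 0.155
grip_force: 40.0
t: 58.0
eef_pos: [433.4, 333.1, 51.3]
eef_rot: [-3.141, 0.001, 1.744]
contact_force: [-4.7, -4.4, 22.8]
opening: 0.156
grip_force: 40.0
t: 58.3
eef_pos: [433.2, 333.1, 51.3]
eef_rot: [-3.141, 0.002, 1.686]
contact_force: [-4.5, -3.9, 21.3]
opening: 0.156
grip_force: 40.0
[-0.94618196  1.24499188  0.06737812]
```

```bash
python3 -m inch '[{"linear":[0,0,0],"turn":[0,0,-0.03]},{"linear":[0,0,0],"turn":[0,0,-0.05]},{"linear":[0,0,0],"turn":[0,0,-0.05]},{"linear":[0,0,0],"turn":[0,0,-0.05]}]'
python3 -c "
from h import *
s=bot.get_state();print(s['ft_torque'],s['eef_rot'])"
python3 -m inch '[{"linear":[0,0,0],"turn":[0,0,0]},{"linear":[0,0,0],"turn":[0,0,0]},{"linear":[0,0,0],"turn":[0,0,0]},{"linear":[0,0,0],"turn":[0,0,0]},{"linear":[0,0,0],"turn":[0,0,0]},{"linear":[0,0,4],"turn":[0,0,0]},{"linear":[0,0,8],"turn":[0,0,0]},{"linear":[0,0,13],"turn":[0,0,0]}]' -1
python3 -m inch '[{"linear":[0,-4,2],"turn":[0,0,0]},{"linear":[0,-8.5,2],"turn":[0,0,0]},{"linear":[0,-13,2],"turn":[0,0,0]},{"linear":[0,-17.5,2],"turn":[0,0,0]},{"linear":[0,-22,2],"turn":[0,0,0]},{"linear":[0,-26.5,2],"turn":[0,0,0]},{"linear":[0,-31,2],"turn":[0,0,0]},{"linear":[0,-35,2],"turn":[0,0,0]}]'
python3 -m inch '[{"linear":[0,-4.5,2],"turn":[0,0,0]},{"linear":[0,-9,4],"turn":[0,0,0]},{"linear":[0,-13.5,5],"turn":[0,0,0]},{"linear":[0,-18,5],"turn":[0,0,0]},{"linear":[0,-18,5],"turn":[0,0,0]}]'
python3 heads.py
python3 - <<'E'
from h import *
im=bot.get_image("top");g=im.min(2).copy(); g[:140]=0;g[200:]=0;g[:,:135]=0;g[:,197:]=0
for c in blobs(g>190): print(cv2.boundingRect(c),"z44",rect("top",c,44))
print(im.max(2)[208:238,122:154])
K=im[:,:,:]; sd=bot.get_image("side")
# cup in side view: bright rim/pixels window
P=proj("side",[[440,-299,170],[440,-299,70]]); print(P)
x,y=P[0].astype(int); print(sd.max(2)[y-10:y+30:3,x-20:x+20:2])
E
```

```text
t: 58.7
eef_pos: [433.3, 333.1, 51.3]
eef_rot: [-3.141, 0.002, 1.638]
contact_force: [-5.1, -4.2, 21.5]
opening: 0.157
grip_force: 40.0
[-0.97754995  1.13247806  0.60496277] [-3.14120388e+00  1.69373904e-03  1.63845086e+00]
t: 59.5
eef_pos: [433.8, 331.4, 179.0]
eef_rot: [-3.137, 0.004, 1.635]
contact_force: [0.9, -0.7, -0.4]
opening: 0.86
grip_force: 0.0
t: 60.3
eef_pos: [433.1, -19.4, 198.7]
eef_rot: [-3.138, 0.001, 1.634]
contact_force: [1.4, -0.4, -0.1]
opening: 1.001
grip_force: 0.0
t: 60.8
eef_pos: [432.2, -203.2, 247.6]
eef_rot: [-3.136, 0.001, 1.622]
contact_force: [0.5, 0.3, -1.1]
opening: 1.002
grip_force: 0.0
(247, 156, 25, 15) 131.5 [612. -10.] dmax 67.0
(252, 148, 12, 10) 45.5 [644.  -4.] dmax 72.0
(153, 152, 15, 20) z44 [619.9 296.   61.1  41.4   7.3]
[[ 47  47  47  46  48  47 197 227 232 233 233 233 233 233 234 234 235 236
  237 237 236 211 186 238 214 160 236 236 237 236 233 230]
 [ 45  45  46  46  47  74 210 231 232 234 234 233 233 233 234 235 236 236
  237 237 237 234 202 238 134 230 239 214 214 240 240 240]
 [ 47  44  46  46  48  91 217 233 233 235 234 233 234 233 
[... 4216 characters left out ...]
 125 160
  175 174]
 [ 28  24  43  44  41  59 107 112 116 121 124 123 126 127 124 126 128 144
  151 149]
 [ 23  30  44  45  43  44 109 113 113 117 120 119 120 124 129 127 126  75
   40  42]
 [ 14  45  44  42  42  56 107 110 115 117 118 121 122 126 129 128 128  81
   43  43]
 [ 45  45  46  43  43  51 106 112 114 118 120 121 124 125 129 127 127  98
   43  44]
 [ 44  43  37  35  17  28 105 110 114 117 122 120 123 125 129 129 126  99
   41  42]
 [ 20  18  19  19  16  67 104 113 115 120 120 122 125 123 128 129 125 197
  255 231]
 [ 29  18  21  20  93 183 108 111 117 118 119 122 124 124 130 130 127 196
  255 255]
 [ 45  19  19  66 169 168 118 112 117 118 120 121 123 127 129 131 125 187
  255 254]]
```

```bash
python3 -c "
from workcell import bot
print(bot.sign_off())"
```

```text
the job is handed in; nothing more can be done
None
```

I handed the job in at about 61 s with all five steps done, but the hand-in returned no verdict: both cases are piled on the tray (one was knocked off and restacked), all six heads are within about 72 mm of the steriliser's centre (two nudged in), the empty cup is upright on its stand, the timer is at its stop and released, and I viewed 17 pictures against the 14 allowed.

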